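# Make up two blender service kits

### The arm

A 6-joint arm with a two-finger parallel gripper is mounted at the origin on the work surface. World frame = base frame: x ahead of the robot, y to its left, z up, the work surface at z = 0. Lengths are in m, angles in rad, forces in N, time in s.
With the tool pointing down it reaches from about 0.375 to 0.9 m from the base axis. Payload 3.1 kg.
Tool frame: the origin (TCP) lies midway between the tips of the shut fingers; the grasp point (between the pads) lies 19 mm behind it (grip_depth is the distance from the TCP to the grasp point, in m); y points along the fingers, z is the direction in which the jaws open and shut, and the axes are right-handed (so a half turn about y gives the same grasp; the last joint's range is limited). The gripper opens to 85 mm and grips with 20 to 120 N. Pads are 22 mm wide; open, the fingers measure 114 mm over their backs; the gripper's body (76 mm by 85 mm) begins 54 mm behind the grasp point. The pads swing forward as they close: fully open they stand 13 mm farther back than shut.
Start: joints at [1.147, 0.527, 1.433, -0, 1.181, -0.178], TCP at [0.151, 0.606, 0.231] pointing down, gripper open.
Joint ranges: [-3.08, 3.08], [-0.75, 2.2], [0.22, 2.44], [-1.43, 4.57], [0, 2.65], [-2.85, 2.85]. Speed limits (rad/s): [2.79, 2.79, 3.14, 3.14, 3.14, 3.14].

### API

Orientations are given as a unit quaternion [x, y, z, w].
In Python, from station import sense, snapshot, camera_model, sign_off, grip_depth gives the robot as it stands.
- The arm moves only by the tool play_rows, never from a script. Its argument "deltas" is a list of rows, each a list of 6 numbers: the shift along the tool's x, y, z in m, then the turn, a rotation vector about the tool's x, y, z in rad. A call has 1 to 12 rows; each row is the pose to reach, as a shift and turn from the pose commanded when the call began, along the tool's axes at that moment; what a row does not reach only later rows make up. A row lasts 1/10 s, in which the tool goes at most 50 mm and 8.59 degrees, less where a joint would pass 70% of its speed; a pose out of reach is approached as far as the arm can. A call with a gripper value outside its range is refused whole. "gripper" is the finger opening in m, from 0 to 0.0854, set as the call begins (left out, the last holds). The fingers move at their own pace and stop on an object; "force" is the grip in N (left out, the last holds). Time passes only in rows, so rows that repeat a pose let the fingers close. It gives the time, the measured TCP pose, the force and the opening at its end, in the units of the state.
- sense(): the state, without advancing time (a new reading comes with each control period).
- snapshot(name): name is "scene" or "top" or "wrist"; returns the picture (480x640x3 uint8, red, green, blue); there is no depth.
- camera_model(name): a dict with "fx", "fy", "cx", "cy" (pixels), "camera_from_world" (4x4, takes a point from world to camera coordinates). Camera axes: x right, y up, looking along -z (the intrinsics and any distortion apply to the point x, -y, -z); pixel columns grow to the right and rows downward; lengths in m; the calibration is good to about 2 mm. A picture is of the moment at which its call begins: read the wrist's pose just before it. camera_model takes no time and is no camera call; for the wrist camera it gives the pose at the moment of the call.
- sign_off(): hands the job in, once; it reports no verdict.
The state is a dict: "t": time; "q": joint angles; "qd": joint speeds; "tau": joint torques, N m; "tcp_pos": TCP position; "tool_rot": TCP orientation; "force": force on the tool from outside, world axes, zero at the start; "ft_torque": the same for the moment, N m; "finger_gap": opening from 0.0 (shut) to 1.0 (fully open).
Only numpy, scipy, OpenCV 4.12 (cv2) and the standard library are available. Lean on these libraries where they do the work, as an engineer would, in place of code of your own. Each camera call takes 0.05 s, during which the arm holds its last target.

### The job

Make up two blender kits from the parts on the counter. Drive kit: lay the wide washer flat in the middle of the saucer and stand the drive stud upright on the middle of that washer. Jar kit on the slate board: stand the canister upright in the inlaid circle, lay the narrow washer flat in the plain square field, and lay the scrubbing brush bristles down, lengthways, in the long field; leave the pepper shaker where it is.

Things in the scene. Friction and masses are not known exactly. Their poses are not given: they have to be found in the camera images.
- wide_washer: the wider of two flat plain steel washers: 44 mm outside diameter, 18 mm hole, 8 mm thick, about 80 g, lying flat; origin at the centre of its underside, z up
- narrow_washer: the narrower of the two flat plain steel washers: 30 mm outside diameter, 12 mm hole, 8 mm thick, about 37 g, lying flat; origin at the centre of its underside, z up
- stud: chrome drive stud standing upright, 60 mm tall: round flange 30 mm diameter and 10 mm thick at the foot, round shank 18 mm diameter from 10 to 46 mm height, then a 10 mm square end; about 120 g; origin at the centre of its underside, z up along the shank
- canister: small round aluminium canister with a ribbed twist cap (shut), standing upright: 46 mm diameter, 58 mm tall, about 90 g; origin at the centre of its underside, z up
- brush: green scrubbing brush lying on its white bristles: block 120 mm long (its x) by 45 mm wide (its y), from 20 to 40 mm height, stiff bristles below (110 by 37 mm); about 80 g; it can be gripped across the 45 mm width; origin at the centre of its underside, z up
- saucer: white ceramic saucer, fixed to the counter: 160 mm across at the rim, rim 11 mm high sloping gently up from a flat inner floor about 100 mm across; origin on its axis at counter level, floor 6 mm above the origin
- board: dark slate board, fixed, rimless: 220 (its x) x 150 (its y) x 8 mm. Flush pale lines divide its top in three: a long field on the -y side (y -75 to -5 mm; centre x 0, y -40) and two nearly square fields on the +y side (y -5 to 75): the +x one has an inlaid circle, diameter 60, centred at x 55, y 35; the plain one is centred at x -55, y 35. Origin: centre of underside, z up
- shaker: pepper shaker, a bystander among the stock: glass with a black cap, 33 mm diameter, 52 mm tall, loose and upright; origin at the centre of its underside
Mind the look-alikes: they are no part of the job. What is shaped like the wide_washer but orange is not meant. There is more than one size of the brush; the one meant has the size given above.

How it is judged:
By the outcome, as a careful person would: the job done as asked, in the order asked, and still so for the second after the job is handed in, with the robot touching nothing.
It also fails if it takes over 133 s, if anything falls off the work surface, if the arm or the gripper's body presses on something with over 40 N, if the wrist force passes 120 N, or if a joint passes its speed limit or range.

## Working session

There is one attempt and no reset: what is moved stays moved. The work goes in short steps, Python scripts to look and compute and a tool call to move; the robot and the scene stay as the last step left them, time stands still between calls to the robot, and variables do not carry over. Pictures are saved under pics/ and viewed, and the job is handed in when it is done.

Besides the shell and the picture viewer there is one more tool, called after "Emit:" by a JSON object that holds its "fn" and its "kwargs", one argument or row to a line. play_rows: Moves the arm, as the interface text tells. Its arguments: {"type":"object","properties":{"deltas":{"type":"array"},"gripper":{"type":"number"},"force":{"type":"number"}},"required":["deltas"]}

```bash
ls; mkdir -p pics; python3 - <<'E'
from station import *
import cv2,json
s=sense();print(s)
for n in("scene","top","wrist"):
    m=camera_model(n);print(n,m)
    cv2.imwrite(f"pics/{n}0.png",snapshot(n)[:,:,::-1])
print(grip_depth)
E
```

```text
pics
{'t': 0.0, 'q': array([ 1.14750681e+00,  5.28464304e-01,  1.43390343e+00,  6.62522696e-06,
        1.18139070e+00, -1.78468450e-01]), 'qd': array([ 0.00013773, -0.00023587,  0.00033592, -0.00252751, -0.00088673,
        0.00062906]), 'tau': array([-2.23797011e-03, -4.42343473e+01, -1.78026688e+01, -4.91957580e-04,
        8.38887849e-03, -1.04975207e-06]), 'tcp_pos': array([0.15114181, 0.60571412, 0.2303344 ]), 'tool_rot': array([ 0.70254579, -0.08657114,  0.08611315, -0.70108443]), 'force': array([-0.51079302,  0.33328149,  0.33696289]), 'ft_torque': array([-0.01068296, -0.0418147 ,  0.03381306]), 'finger_gap': 0.999209335175554}
scene {'fx': 459.9518564987852, 'fy': 459.9518564987852, 'cx': 322.7696303333573, 'cy': 238.8923020804262, 'camera_from_world': array([[-0.59853002,  0.80096164,  0.01490835,  0.32866245],
       [-0.52405522, -0.40554764,  0.74893073,  0.28404926],
       [ 0.60591083,  0.44044473,  0.66248057, -1.23834489],
       [ 0.        ,  0.        ,  0.        ,  1.        ]])}
top {'fx': 596.1390337479253, 'fy': 596.1390337479253, 'cx': 321.9938509051871, 'cy': 233.6447152467845, 'camera_from_world': array([[-1.92948249e-02, -9.99813535e-01,  7.78031387e-04,
         3.64086827e-02],
       [ 9.89911024e-01, -1.89944572e-02,  1.40411450e-01,
        -5.57365748e-01],
       [-1.40370489e-01,  3.47939618e-03,  9.90092935e-01,
        -1.19515970e+00],
       [ 0.00000000e+00,  0.00000000e+00,  0.00000000e+00,
         1.00000000e+00]])}
wrist {'fx': 360.236170428494, 'fy': 360.236170428494, 'cx': 313.5183031370969, 'cy': 244.07617642684318, 'camera_from_world': array([[ 0.2428258 ,  0.97006765, -0.00209419, -0.62530666],
       [-0.93233457,  0.23278317, -0.27670245,  0.03497661],
       [-0.2679326 ,  0.06914298,  0.96095336, -0.37915885],
       [ 0.        ,  0.        ,  0.        ,  1.        ]])}
0.0187
```

View pics/scene0.png

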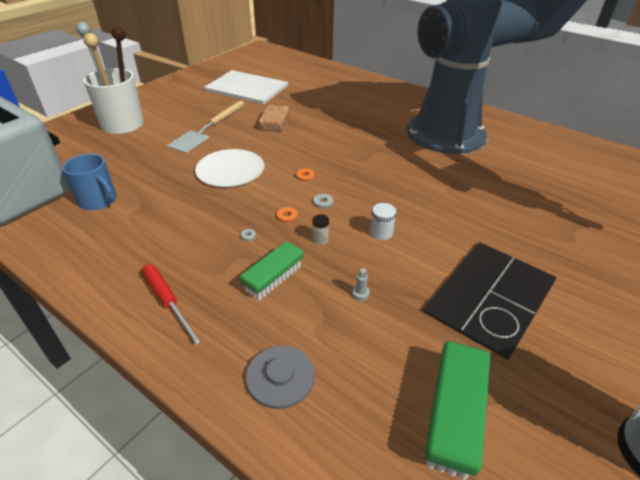

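View pics/top0.png

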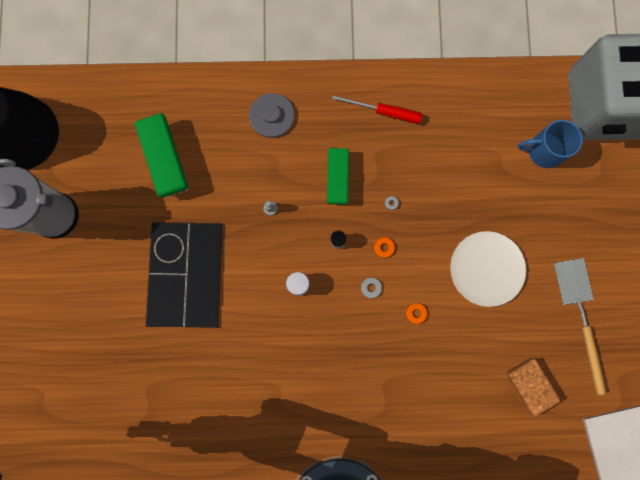

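View pics/wrist0.png

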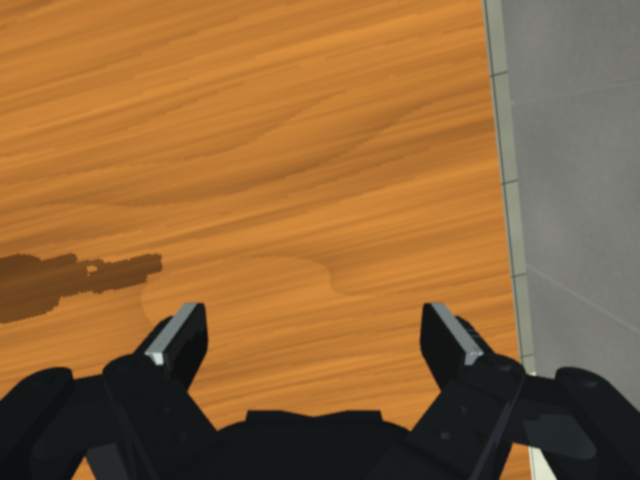

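The scene picture shows the white saucer at (230,168), grey washers at (323,201) and (248,234), orange look-alikes at (305,174) and (287,214), canister (383,221), shaker (320,230), stud (361,285), small brush (273,268), large brush (462,408) and the board (490,298).
In the top view the possible mix-ups are:
- **Washers:** grey at (371,288), larger, and (391,202), smaller. Orange ones at (385,247) and (417,313) are not meant.
- **Brushes:** (338,176), about 57 px long, and (161,155), about 80 px long.
- **Canister or shaker:** canister (297,283), shaker (338,239).

The wrist view shows only bare counter.

```bash
cat > h.py <<'E'
import numpy as np, cv2
from scipy.spatial.transform import Rotation as R
from station import *
def ray(m,u,v):
    T=m["camera_from_world"];Rm=T[:3,:3];c=-Rm.T@T[:3,3]
    d=Rm.T@np.array([(u-m["cx"])/m["fx"],-(v-m["cy"])/m["fy"],-1.]);return c,d
def pt(m,u,v,z):
    c,d=ray(m,u,v);return c+d*(z-c[2])/d[2]
def px(m,p):
    q=m["camera_from_world"]@np.append(p,1);return np.array([m["cx"]+m["fx"]*q[0]/-q[2],m["cy"]-m["fy"]*q[1]/-q[2]])
def plan(x,y,z,yaw):
    """yaw: angle of tool z (jaw dir) in the world xy plane, mod pi. prints delta in tool axes"""
    s=sense();R0=R.from_quat(s["tool_rot"]);best=None
    for k in(0,1):
        a=yaw+k*np.pi
        Z=np.array([np.cos(a),np.sin(a),0]);Y=np.array([0,0,-1.]);X=np.cross(Y,Z)
        r=(R0.inv()*R.from_matrix(np.c_[X,Y,Z])).as_rotvec()
        if best is None or np.linalg.norm(r)<np.linalg.norm(best):best=r
    d=R0.inv().apply(np.array([x,y,z])-s["tcp_pos"])
    Zc=R0.apply([0,0,1])
    print("t",round(s["t"],2),"pos",s["tcp_pos"].round(4),"yaw",round(np.degrees(np.arctan2(Zc[1],Zc[0])),2),"q6",s["q"][5].round(3),"gap",round(s["finger_gap"],3))
    print("delta",d.round(4),"rot",best.round(4))
    return d,best
E
cat > m.py <<'E'
from h import *
m=camera_model("top");im=cv2.imread("pics/top0.png")
hsv=cv2.cvtColor(im,cv2.COLOR_BGR2HSV);H,S,V=[hsv[:,:,i].astype(int) for i in range(3)]
def cc(mask,roi,z,name):
    k=np.zeros(mask.shape,np.uint8);a,b,c,d=roi;k[b:d,a:c]=mask[b:d,a:c]*255
    cs=max(cv2.findContours(k,cv2.RETR_EXTERNAL,cv2.CHAIN_APPROX_NONE)[0],key=cv2.contourArea)
    r=cv2.minAreaRect(cs);p=pt(m,*r[0],z)
    bx=np.array([pt(m,*q,z)[:2] for q in cv2.boxPoints(r)])
    e=[bx[1]-bx[0],bx[2]-bx[1]];L=max(e,key=np.linalg.norm)
    print(name,np.round(r[0],1),"world",p.round(4),"sides",[round(np.linalg.norm(q),4) for q in e],"long ang",round(np.degrees(np.arctan2(L[1],L[0])),1))
g=(S<60)&(V>60)
cc(g,(350,270,395,308),.008,"wide")
cc(g,(380,190,402,214),.008,"narrow")
cc(g,(260,198,280,218),.03,"stud")
cc((S<70)&(V>120),(280,265,315,300),.058,"can")
cc((V<60),(325,228,350,250),.052,"shaker")
gr=(H>45)&(H<80)&(S>120)
cc(gr,(320,140,355,210),.04,"brush");cc(gr,(120,100,200,205),.05,"bigbrush")
cc((S<50)&(V>150),(440,220,540,320),.011,"saucer")
cc((V<70)|((S<80)&(V>90)),(135,215,232,335),.008,"board")
cc((S<90)&(V>70),(152,231,186,266),.008,"circle")
E
python3 m.py; python3 -c "
import cv2
im=cv2.imread('pics/top0.png')
cv2.imwrite('pics/crop1.png',cv2.resize(im[130:330,250:450],(800,800))[:, :][:600])
cv2.imwrite('pics/crop2.png',cv2.resize(im[100:350,110:310],(480,600)))"
```

```text
wide [371.  287.5] world [ 0.4464 -0.075   0.008 ] sides [np.float64(0.042), np.float64(0.0397)] long ang -91.1
narrow [391.5 202.5] world [ 0.6268 -0.1244  0.008 ] sides [np.float64(0.0277), np.float64(0.0273)] long ang -46.0
stud [270.  207.5] world [0.6168 0.1337 0.03  ] sides [np.float64(0.0252), np.float64(0.0277)] long ang 179.5
can [297. 283.] world [0.4558 0.078  0.058 ] sides [np.float64(0.0445), np.float64(0.0443)] long ang -91.1
shaker [338.  238.5] world [ 0.5455 -0.0068  0.052 ] sides [np.float64(0.0306), np.float64(0.0305)] long ang -45.9
brush [337.5 175.5] world [ 0.6805 -0.0092  0.04  ] sides [np.float64(0.0444), np.float64(0.1182)] long ang 178.5
bigbrush [160.8 154.8] world [0.7294 0.3595 0.05  ] sides [np.float64(0.0669), np.float64(0.1758)] long ang -162.5
saucer [488.  268.5] world [ 0.4813 -0.3218  0.011 ] sides [np.float64(0.1569), np.float64(0.1539)] long ang -91.1
board [184.6 271.8] world [0.4869 0.3161 0.008 ] sides [np.float64(0.2319), np.float64(0.1602)] long ang -0.1
circle [168.5 247.5] world [0.539  0.3509 0.008 ] sides [np.float64(0.0616), np.float64(0.0618)] long ang -179.2
```

View pics/crop1.png

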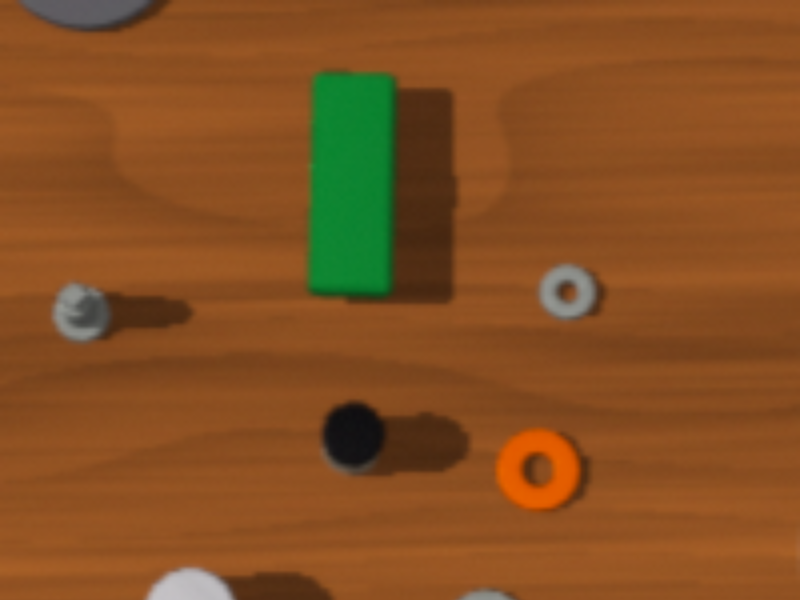

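View pics/crop2.png

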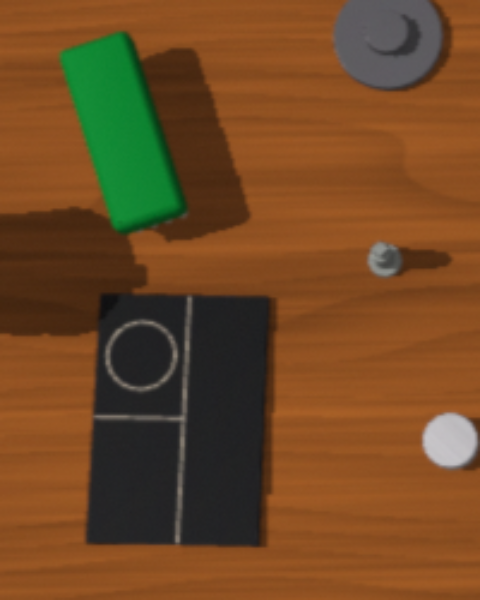

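The crops confirm the picks. The narrow grey washer is at top (391,202) and the 118 mm brush at (338,176). The grey washer at (371,288) measures 42 mm and the other brush 176 mm.

```bash
python3 -c "
from h import *
plan(.40,-.075,.20,np.pi/2);plan(.4464,-.075,.20,np.pi/2)"
```

```text
t 0.15 pos [0.1512 0.6059 0.2305] yaw 75.98 q6 -0.179 gap 1.0
delta [ 0.4064  0.0314 -0.6002] rot [ 0.0016 -0.2448 -0.0005]
t 0.15 pos [0.1512 0.6059 0.2305] yaw 75.98 q6 -0.179 gap 1.0
delta [ 0.4514  0.0314 -0.589 ] rot [ 0.0016 -0.2448 -0.0005]
```

Emit:
{"fn": "play_rows", "kwargs": {
  "deltas": [
    [0.05,0,-0.025,0,-0.05,0],
    [0.1,0,-0.05,0,-0.1,0],
    [0.15,0.005,-0.075,0,-0.15,0],
    [0.19,0.01,-0.1,0,-0.2,0],
    [0.23,0.01,-0.12,0,-0.2448,0],
    [0.27,0.015,-0.14,0,-0.2448,0],
    [0.31,0.02,-0.16,0,-0.2448,0],
    [0.34,0.02,-0.19,0,-0.2448,0],
    [0.35,0.025,-0.23,0,-0.2448,0],
    [0.36,0.03,-0.27,0,-0.2448,0],
    [0.37,0.031,-0.31,0,-0.2448,0],
    [0.38,0.031,-0.35,0,-0.2448,0]
  ],
  "gripper": 0.056,
  "force": 40
}}

```text
t: 1.35
tcp_pos: [0.4348, 0.1731, 0.1999]
tool_rot: [0.707, -0.0, -0.0, -0.707]
force: [1.0, -0.7, -0.9]
finger_gap: 0.655
```

```bash
python3 -c "
from h import *
plan(.4464,-.075,.20,np.pi/2)"
```

```text
t 1.35 pos [0.4348 0.1731 0.1999] yaw 90.01 q6 -1.432 gap 0.655
delta [ 0.0116 -0.     -0.2481] rot [ 0.0002  0.0002 -0.0008]
```

Emit:
{"fn": "play_rows", "kwargs": {
  "deltas": [
    [0.002,0,-0.045,0,0,0],
    [0.004,0,-0.09,0,0,0],
    [0.006,0,-0.135,0,0,0],
    [0.008,0,-0.18,0,0,0],
    [0.01,0,-0.22,0,0,0],
    [0.0116,0.02,-0.2481,0,0,0],
    [0.0116,0.04,-0.2481,0,0,0],
    [0.0116,0.06,-0.2481,0,0,0],
    [0.0116,0.08,-0.2481,0,0,0],
    [0.0116,0.1,-0.2481,0,0,0],
    [0.0116,0.1,-0.2481,0,0,0]
  ]
}}

```text
t: 2.45
tcp_pos: [0.4453, -0.0729, 0.0984]
tool_rot: [-0.706, 0.002, 0.002, 0.708]
force: [0.2, 0.9, -0.2]
finger_gap: 0.658
```

```bash
cat > snap.py <<'E'
import sys
from h import *
n=sys.argv[1];cam=sys.argv[2] if len(sys.argv)>2 else "wrist"
m=camera_model(cam);im=snapshot(cam)[:,:,::-1];cv2.imwrite(f"pics/{n}.png",im)
np.savez(f"pics/{n}.npz",**m)
s=sense();t=s["tcp_pos"];print("tcp",t,"tcp px",px(m,t).round(0),"below",px(m,[t[0],t[1],.008]).round(0))
E
python3 snap.py w1; python3 -c "
from h import *
plan(.4464,-.075,.10,np.pi/2)"
```

```text
tcp [ 0.4460563  -0.07311551  0.09946346] tcp px [309. 312.] below [311. 251.]
t 2.5 pos [ 0.4461 -0.0731  0.0995] yaw 89.99 q6 -1.981 gap 0.657
delta [ 0.0003 -0.0005 -0.0019] rot [-0.0013 -0.0001 -0.003 ]
```

View pics/w1.png

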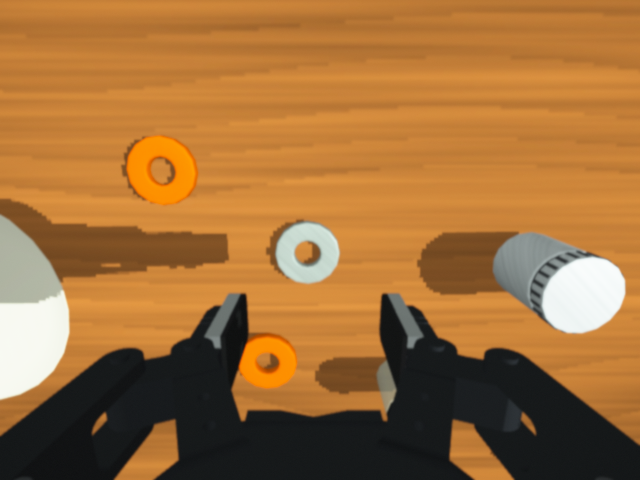

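The wrist view shows the grey wide washer centred near (308,252), the orange rings at (162,170) and (267,361), the canister at (560,280) and the saucer's edge at the left. The washer sits almost exactly below the TCP.

```bash
cat > ring.py <<'E'
import sys
from h import *
# ring.py pic x0 y0 x1 y1 z : grey blob by min enclosing/ellipse
n=sys.argv[1];a,b,c,d=map(int,sys.argv[2:6]);z=float(sys.argv[6]);smax=int(sys.argv[7]) if len(sys.argv)>7 else 60
vmin=int(sys.argv[8]) if len(sys.argv)>8 else 90
m=dict(np.load(f"pics/{n}.npz"));im=cv2.imread(f"pics/{n}.png")
h=cv2.cvtColor(im,cv2.COLOR_BGR2HSV);k=np.zeros(h.shape[:2],np.uint8)
k[b:d,a:c]=((h[b:d,a:c,1]<smax)&(h[b:d,a:c,2]>vmin))*255
cs=max(cv2.findContours(k,cv2.RETR_EXTERNAL,cv2.CHAIN_APPROX_NONE)[0],key=cv2.contourArea)
w=np.array([pt(m,*q[0],z)[:2] for q in cv2.convexHull(cs)])
(cx,cy),r=cv2.minEnclosingCircle((w*1000).astype(np.float32))
e=cv2.fitEllipse((np.array([pt(m,*q[0],z)[:2] for q in cs])*1000).astype(np.float32))
print("circle",cx,cy,r,"ellipse",np.round(e[0],1),np.round(e[1],1))
E
python3 ring.py w1 265 210 350 295 .008
python3 -c "
from h import *
plan(.4464,-.075,.02,np.pi/2)"
```

```text
circle 447.3663635253906 -75.67595672607422 21.80607032775879 ellipse [447.4 -75.7] [42.5 42.9]
t 2.5 pos [ 0.4461 -0.0731  0.0995] yaw 89.99 q6 -1.981 gap 0.657
delta [ 0.0006  0.0795 -0.002 ] rot [-0.0013 -0.0001 -0.003 ]
```

Emit:
{"fn": "play_rows", "kwargs": {
  "deltas": [
    [0.001,0.02,-0.0025,0,0,0],
    [0.001,0.04,-0.0025,0,0,0],
    [0.001,0.06,-0.0025,0,0,0],
    [0.001,0.075,-0.0025,0,0,0],
    [0.001,0.085,-0.0025,0,0,0],
    [0.001,0.09,-0.0025,0,0,0],
    [0.001,0.094,-0.0025,0,0,0],
    [0.001,0.097,-0.0025,0,0,0],
    [0.001,0.098,-0.0025,0,0,0],
    [0.001,0.098,-0.0025,0,0,0]
  ]
}}

```text
t: 3.5
tcp_pos: [0.448, -0.076, 0.0025]
tool_rot: [0.707, 0.0, 0.0, -0.707]
force: [-0.0, -0.1, 0.4]
finger_gap: 0.653
```

```bash
python3 -c "
from h import *
plan(.4472,-.0756,.0,np.pi/2);print(sense()['force'])"
```

```text
t 3.5 pos [ 0.448  -0.076   0.0025] yaw 90.0 q6 -1.986 gap 0.653
delta [-0.0008  0.0025  0.0004] rot [0.0002 0.     0.0004]
[-0.0107367  -0.13232192  0.38553508]
```

Free of contact at TCP 2.5 mm. I'll feel downward in 1 mm steps.

Emit:
{"fn": "play_rows", "kwargs": {
  "deltas": [
    [0,0.001,0,0,0,0],
    [0,0.002,0,0,0,0],
    [0,0.002,0,0,0,0]
  ]
}}

```text
t: 3.8
tcp_pos: [0.4479, -0.0759, 0.0003]
tool_rot: [0.707, 0.0, 0.0, -0.707]
force: [0.9, 0.2, 0.1]
finger_gap: 0.654
```

Emit:
{"fn": "play_rows", "kwargs": {
  "deltas": [
    [0,0.001,0,0,0,0],
    [0,0.002,0,0,0,0],
    [0,0.002,0,0,0,0]
  ]
}}

```text
t: 4.1
tcp_pos: [0.4478, -0.0759, -0.0018]
tool_rot: [-0.707, 0.0, 0.0, 0.707]
force: [0.3, 0.0, -0.2]
finger_gap: 0.655
```

Emit:
{"fn": "play_rows", "kwargs": {
  "deltas": [
    [0,0.001,0,0,0,0],
    [0,0.0015,0,0,0,0],
    [0,0.0015,0,0,0,0]
  ]
}}

```text
t: 4.4
tcp_pos: [0.4478, -0.0759, -0.0033]
tool_rot: [-0.707, 0.0, 0.0, 0.707]
force: [0.3, 0.3, -0.1]
finger_gap: 0.651
```

```bash
python3 snap.py w2
```

```text
tcp [ 0.4478264  -0.0758925  -0.00325483] tcp px [310. 309.] below [310. 322.]
```

View pics/w2.png

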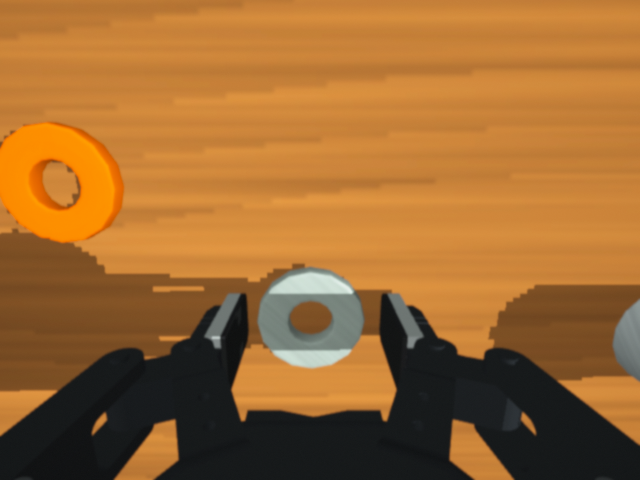

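Both pads straddle the washer, which is centred at (310,318). I'll close now.

Emit:
{"fn": "play_rows", "kwargs": {
  "deltas": [
    [0,0,0,0,0,0],
    [0,0,0,0,0,0],
    [0,0,0,0,0,0],
    [0,0,0,0,0,0],
    [0,0,0,0,0,0]
  ],
  "gripper": 0.036,
  "force": 40
}}

```text
t: 4.95
tcp_pos: [0.4481, -0.0759, -0.0017]
tool_rot: [0.707, 0.001, 0.001, -0.707]
force: [-0.1, 1.3, 16.2]
finger_gap: 0.49
```

```bash
python3 -c "
from h import *
print(sense()['force'],sense()['finger_gap'])
plan(.4478,-.0759,.06,np.pi/2)"
```

```text
[-0.14285161  1.29015729 16.17029802] 0.4896214642616809
t 4.95 pos [ 0.4481 -0.0759 -0.0017] yaw 90.0 q6 -1.986 gap 0.49
delta [-0.0002 -0.0617 -0.    ] rot [ 0.0006 -0.      0.0016]
```

Emit:
{"fn": "play_rows", "kwargs": {
  "deltas": [
    [0,-0.003,0,0,0,0],
    [0,-0.01,0,0,0,0],
    [0,-0.025,0,0,0,0],
    [0,-0.045,0,0,0,0],
    [0,-0.06,0,0,0,0],
    [0,-0.06,0,0,0,0]
  ]
}}

```text
t: 5.55
tcp_pos: [0.4488, -0.0762, 0.0583]
tool_rot: [0.708, 0.001, 0.001, -0.707]
force: [-0.2, 0.0, -0.4]
finger_gap: 0.485
```

```bash
python3 snap.py w3; python3 -c "
from h import *
plan(.4813,-.29,.075,np.pi/2)"
```

```text
tcp [ 0.4483957  -0.07614822  0.05749892] tcp px [310. 308.] below [311. 268.]
t 5.6 pos [ 0.4484 -0.0761  0.0575] yaw 90.0 q6 -1.986 gap 0.488
delta [ 0.0329 -0.0173 -0.2139] rot [0.0009 0.     0.0019]
```

View pics/w3.png

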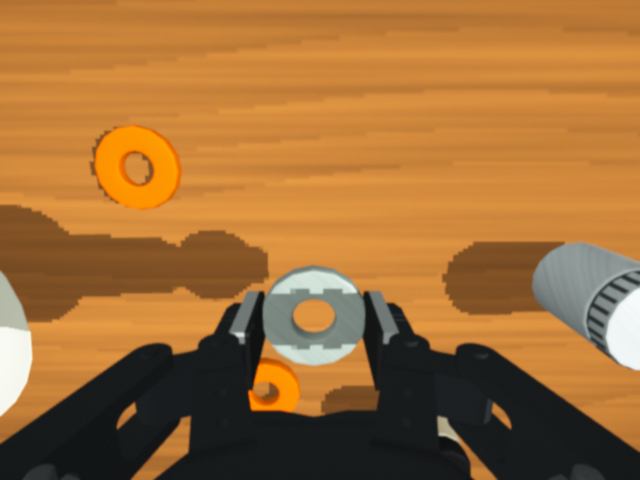

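The washer is held level between the pads, centred at (314,316).

Emit:
{"fn": "play_rows", "kwargs": {
  "deltas": [
    [0.005,-0.02,-0.02,0,0,0],
    [0.01,-0.04,-0.05,0,0,0],
    [0.015,-0.06,-0.09,0,0,0],
    [0.02,-0.08,-0.13,0,0,0],
    [0.025,-0.1,-0.17,0,0,0],
    [0.03,-0.12,-0.205,0,0,0],
    [0.033,-0.13,-0.23,0,0,0],
    [0.033,-0.13,-0.242,0,0,0],
    [0.033,-0.13,-0.245,0,0,0],
    [0.033,-0.13,-0.245,0,0,0]
  ]
}}

```text
t: 6.6
tcp_pos: [0.4796, -0.3193, 0.1849]
tool_rot: [-0.706, 0.001, 0.001, 0.708]
force: [0.4, 1.2, -0.9]
finger_gap: 0.489
```

```bash
python3 snap.py w4
```

```text
tcp [ 0.4797472  -0.3187998   0.18510189] tcp px [311. 310.] below [312. 222.]
```

View pics/w4.png

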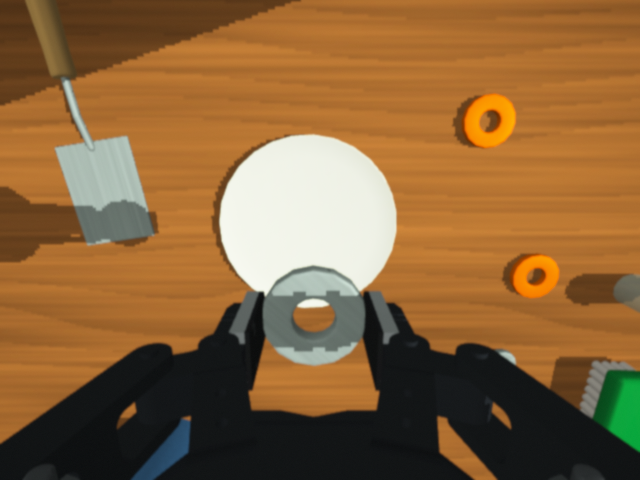

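The saucer rim is fully visible above row 260, centred near (308,222).

```bash
cat > saucer.py <<'E'
from h import *
from scipy.optimize import least_squares
import sys
def fit(n,mask,z,sel):
    m=dict(np.load(f"pics/{n}.npz"))
    cs=max(cv2.findContours(mask.astype(np.uint8)*255,cv2.RETR_EXTERNAL,cv2.CHAIN_APPROX_NONE)[0],key=cv2.contourArea)[:,0]
    cs=cs[sel(cs)];w=np.array([pt(m,*q,z)[:2] for q in cs])
    f=least_squares(lambda p:np.hypot(*(w-p[:2]).T)-p[2],[*w.mean(0),.08],loss="soft_l1",f_scale=.001)
    print(n,"centre",f.x.round(4),"rms",np.sqrt(np.mean(f.fun**2)).round(5))
h=cv2.cvtColor(cv2.imread("pics/w4.png"),cv2.COLOR_BGR2HSV)
fit("w4",(h[:,:,1]<40)&(h[:,:,2]>185)&(np.indices(h.shape[:2])[0]<262),.011,lambda c:(c[:,1]<258))
h=cv2.cvtColor(cv2.imread("pics/top0.png"),cv2.COLOR_BGR2HSV)
np.savez("pics/top0.npz",**camera_model("top"));np.savez("pics/scene0.npz",**camera_model("scene"))
k=(h[:,:,1]<50)&(h[:,:,2]>130);k[:,:440]=0;k[:,540:]=0;k[:215]=0;k[320:]=0
fit("top0",k,.011,lambda c:c[:,0]>0)
h=cv2.cvtColor(cv2.imread("pics/scene0.png"),cv2.COLOR_BGR2HSV)
k=(h[:,:,1]<50)&(h[:,:,2]>130);k[:,:185]=0;k[:,275:]=0;k[:140]=0;k[200:]=0
fit("scene0",k,.011,lambda c:c[:,0]>0)
E
python3 saucer.py
python3 ring.py w3 255 262 375 368 .0605 60 70
python3 ring.py w4 262 262 368 366 .188 60 70
```

```text
w4 centre [ 0.4833 -0.3226  0.0786] rms 0.00031
top0 centre [ 0.4819 -0.3223  0.0774] rms 0.00062
scene0 centre [ 0.4836 -0.323   0.0788] rms 0.00108
circle 451.43902587890625 -74.76655578613281 23.496971130371094 ellipse [451.5 -74.8] [44.3 46.5]
circle 476.1130676269531 -317.4093322753906 28.77561378479004 ellipse [ 478.2 -317.7] [47.8 52.6]
```

```bash
python3 -c "
from h import *
plan(.4836,-.3227,.0043,np.pi/2)"
```

```text
t 6.65 pos [ 0.4797 -0.3188  0.1851] yaw 90.03 q6 -2.352 gap 0.488
delta [ 0.0044  0.1808 -0.0046] rot [-0.0036  0.0005 -0.0031]
```

Emit:
{"fn": "play_rows", "kwargs": {
  "deltas": [
    [0.002,0.03,-0.002,0,0,0],
    [0.002,0.065,-0.002,0,0,0],
    [0.002,0.1,-0.002,0,0,0],
    [0.002,0.13,-0.002,0,0,0],
    [0.002,0.15,-0.002,0,0,0],
    [0.002,0.16,-0.002,0,0,0],
    [0.002,0.16,-0.002,0,0,0],
    [0.002,0.16,-0.002,0,0,0]
  ]
}}

```text
t: 7.45
tcp_pos: [0.4832, -0.3225, 0.0273]
tool_rot: [0.707, 0.0, -0.0, -0.707]
force: [0.7, -0.5, -0.8]
finger_gap: 0.487
```

```bash
python3 -c "
from h import *
plan(.4836,-.3227,.0043,np.pi/2)"
```

```text
t 7.45 pos [ 0.4832 -0.3225  0.0273] yaw 90.04 q6 -2.352 gap 0.487
delta [ 0.0004  0.023  -0.0002] rot [0.0002 0.0007 0.0003]
```

Emit:
{"fn": "play_rows", "kwargs": {
  "deltas": [
    [0,0.006,0,0,0,0],
    [0,0.012,0,0,0,0],
    [0,0.017,0,0,0,0],
    [0,0.02,0,0,0,0],
    [0,0.0215,0,0,0,0],
    [0,0.022,0,0,0,0],
    [0,0.022,0,0,0,0]
  ]
}}

```text
t: 8.15
tcp_pos: [0.4829, -0.323, 0.0048]
tool_rot: [-0.707, 0.0, -0.0, 0.707]
force: [1.1, -1.0, -0.6]
finger_gap: 0.49
```

Emit:
{"fn": "play_rows", "kwargs": {
  "deltas": [
    [0,0.0005,0,0,0,0],
    [0,0.001,0,0,0,0],
    [0,0.001,0,0,0,0]
  ]
}}

```text
t: 8.45
tcp_pos: [0.483, -0.323, 0.0045]
tool_rot: [0.707, 0.0, 0.0, -0.707]
force: [-1.1, 0.9, 5.8]
finger_gap: 0.486
```

Contact at 5.8 N, at the expected height. I'll release with a small opening and rise.

Emit:
{"fn": "play_rows", "kwargs": {
  "deltas": [
    [0,0.0,0,0,0,0],
    [0,-0.0005,0,0,0,0],
    [0,-0.001,0,0,0,0],
    [0,-0.001,0,0,0,0]
  ],
  "gripper": 0.056
}}

```text
t: 8.85
tcp_pos: [0.4829, -0.3229, 0.0048]
tool_rot: [0.707, 0.0, 0.0, -0.707]
force: [1.2, -0.3, 0.3]
finger_gap: 0.655
```

Emit:
{"fn": "play_rows", "kwargs": {
  "deltas": [
    [0,-0.005,0,0,0,0],
    [0,-0.015,0,0,0,0],
    [0,-0.035,0,0,0,0],
    [0,-0.065,0,0,0,0],
    [0,-0.1,0,0,0,0],
    [0,-0.12,0,0,0,0],
    [0,-0.12,0,0,0,0],
    [0,-0.12,0,0,0,0]
  ]
}}

```text
t: 9.65
tcp_pos: [0.4829, -0.3229, 0.1256]
tool_rot: [0.707, 0.0, 0.0, -0.707]
force: [-0.4, -0.1, -0.8]
finger_gap: 0.652
```

```bash
python3 snap.py w5;  python3 -c "
from h import *
plan(.575,.1337,.15,np.pi/2)"
```

```text
tcp [ 0.48240766 -0.3224702   0.12457935] tcp px [311. 307.] below [312. 238.]
t 9.7 pos [ 0.4824 -0.3225  0.1246] yaw 90.0 q6 -2.352 gap 0.658
delta [ 0.0926 -0.0252  0.4562] rot [-0.0006 -0.     -0.0007]
```

View pics/w5.png

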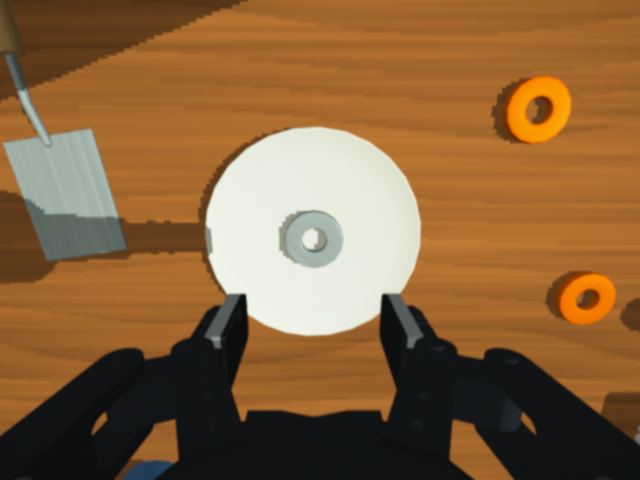

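The washer lies flat in the saucer, centred at about (314,239).

```bash
python3 - <<'E'
import re
src=open('saucer.py').read().split('h=cv2')[0];exec(src)
h=cv2.cvtColor(cv2.imread("pics/w5.png"),cv2.COLOR_BGR2HSV);r,c=np.indices(h.shape[:2])
k=(h[:,:,1]<40)&(h[:,:,2]>130);k&=(r<295)&(c>212)&(c<430)&(r>100)
fit("w5",k,.011,lambda q:(q[:,1]<290)&(q[:,0]>218))
for vmax in(190,200,210):
    k=(h[:,:,2]<vmax)&(r>205)&(r<272)&(c>286)&(c<350)
    fit("w5",k,.014,lambda q:(q[:,0]>300))
print(h[239,285:345:3,2])
E
```

```text
w5 centre [ 0.483  -0.3224  0.0786] rms 0.00025
w5 centre [ 0.4818 -0.323   0.0211] rms 0.00083
w5 centre [ 0.4818 -0.3224  0.0214] rms 0.00052
w5 centre [ 0.4818 -0.3222  0.0217] rms 0.00032
[150 179 182 182 182 189 232 238 238 238 237 174 152 149 156 183 183 185
 184 199]
```

Emit:
{"fn": "play_rows", "kwargs": {
  "deltas": [
    [0.01,-0.02,0.04,0,0,0],
    [0.02,-0.04,0.085,0,0,0],
    [0.03,-0.05,0.13,0,0,0],
    [0.045,-0.055,0.175,0,0,0],
    [0.06,-0.055,0.22,0,0,0],
    [0.075,-0.055,0.265,0,0,0],
    [0.085,-0.055,0.31,0,0,0],
    [0.1,-0.055,0.355,0,0,0],
    [0.115,-0.055,0.4,0,0,0],
    [0.13,-0.055,0.43,0,0,0],
    [0.134,-0.055,0.456,0,0,0],
    [0.134,-0.055,0.456,0,0,0]
  ],
  "gripper": 0.04
}}

```text
t: 10.9
tcp_pos: [0.6162, 0.1366, 0.1777]
tool_rot: [-0.707, -0.0, 0.003, 0.707]
force: [-0.6, -0.7, -0.0]
finger_gap: 0.47
```

Emit:
{"fn": "play_rows", "kwargs": {
  "deltas": [
    [0,0,0,0,0,0]
  ]
}}

```text
t: 11.0
tcp_pos: [0.6157, 0.1334, 0.1781]
tool_rot: [0.707, -0.001, -0.002, -0.707]
force: [0.2, -1.1, 0.1]
finger_gap: 0.467
```

```bash
python3 snap.py w6;  python3 -c "
from h import *
plan(.6168,.1337,.15,np.pi/2)"
```

```text
tcp [0.61582262 0.1325598  0.17836153] tcp px [308. 310.] below [311. 224.]
t 11.05 pos [0.6158 0.1326 0.1784] yaw 90.01 q6 -1.535 gap 0.468
delta [0.0011 0.0284 0.0012] rot [ 0.0007  0.0001 -0.0031]
```

View pics/w6.png

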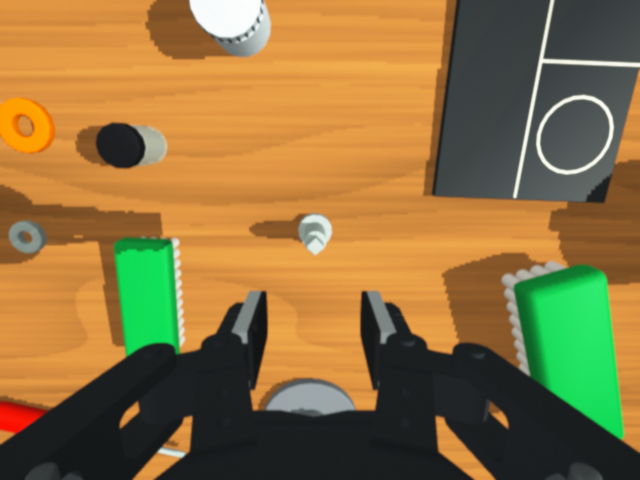

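The stud stands alone, with its flange around (314,230) and its tip at (316,248). The board's near corners are at (435,194) and (605,201).

```bash
python3 -c "
from h import *
im=cv2.imread('pics/w6.png');cv2.imwrite('pics/w6c.png',cv2.resize(im[200:270,280:350],(560,560),interpolation=cv2.INTER_CUBIC))
m=dict(np.load('pics/w6.npz'))
print(pt(m,314.5,229.5,.010),pt(m,316,246,.060))"
```

```text
[0.62058973 0.13563071 0.01      ] [0.62130161 0.13667447 0.06      ]
```

View pics/w6c.png

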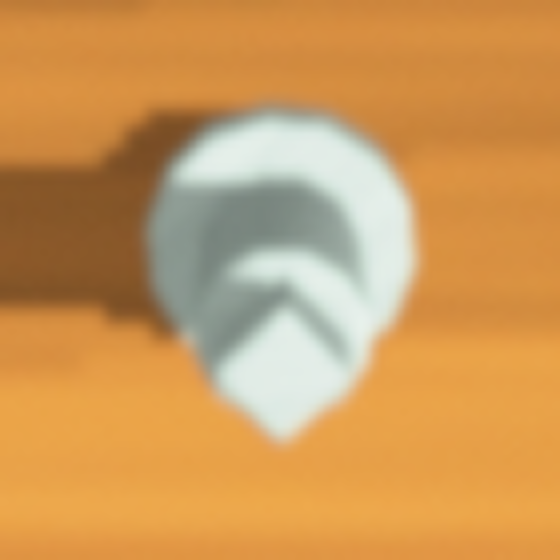

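```bash
python3 -c "
from h import *
plan(.6208,.136,.016,np.pi/2)"
```

```text
t 11.05 pos [0.6158 0.1326 0.1784] yaw 90.01 q6 -1.535 gap 0.468
delta [0.0055 0.1623 0.0035] rot [ 0.0007  0.0001 -0.0031]
```

Emit:
{"fn": "play_rows", "kwargs": {
  "deltas": [
    [0.005,0.02,0.0035,0,0,0],
    [0.005,0.05,0.0035,0,0,0],
    [0.005,0.08,0.0035,0,0,0],
    [0.005,0.105,0.0035,0,0,0],
    [0.005,0.13,0.0035,0,0,0],
    [0.005,0.145,0.0035,0,0,0],
    [0.005,0.155,0.0035,0,0,0],
    [0.005,0.16,0.0035,0,0,0],
    [0.005,0.162,0.0035,0,0,0],
    [0.005,0.162,0.0035,0,0,0]
  ]
}}

```text
t: 12.05
tcp_pos: [0.6224, 0.1365, 0.0185]
tool_rot: [-0.707, -0.0, -0.0, 0.707]
force: [-0.8, -0.8, 0.5]
finger_gap: 0.468
```

```bash
python3 snap.py w7;  python3 -c "
from h import *
plan(.6208,.136,.014,np.pi/2)"
```

```text
tcp [0.62257956 0.13663047 0.01870297] tcp px [310. 310.] below [310. 300.]
t 12.1 pos [0.6226 0.1366 0.0187] yaw 90.0 q6 -1.53 gap 0.467
delta [-0.0018  0.0047 -0.0006] rot [-0.      0.0001  0.0017]
```

View pics/w7.png

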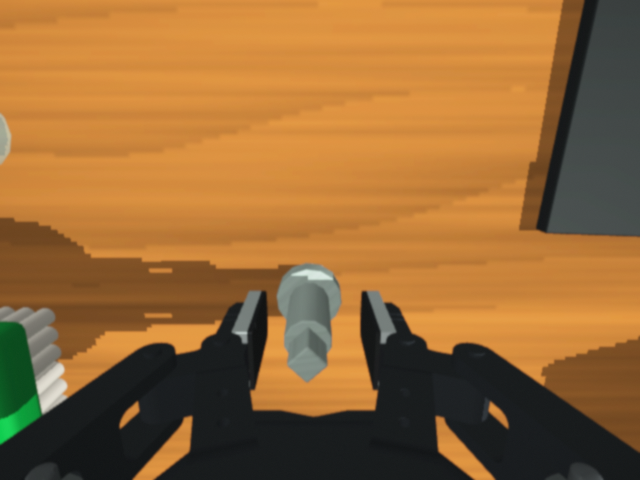

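The stud sits between the pads, flange centred at about (309,296).

```bash
python3 -c "
from h import *
m=dict(np.load('pics/w7.npz'));print(pt(m,309,296,.010),pt(m,307,360,.06))"
```

```text
[0.61990476 0.13602432 0.01      ] [0.61957165 0.13599431 0.06      ]
```

Emit:
{"fn": "play_rows", "kwargs": {
  "deltas": [
    [-0.001,0.001,-0.0005,0,0,0],
    [-0.0025,0.0035,-0.0006,0,0,0],
    [-0.0025,0.0035,-0.0006,0,0,0]
  ]
}}

```text
t: 12.4
tcp_pos: [0.6189, 0.1361, 0.0143]
tool_rot: [0.707, -0.0, -0.0, -0.707]
force: [-0.3, -0.3, -0.4]
finger_gap: 0.468
```

Emit:
{"fn": "play_rows", "kwargs": {
  "deltas": [
    [0,0,0,0,0,0],
    [0,0,0,0,0,0],
    [0,0,0,0,0,0],
    [0,0,0,0,0,0],
    [0,0,0,0,0,0]
  ],
  "gripper": 0.012,
  "force": 40
}}

```text
t: 12.9
tcp_pos: [0.6195, 0.1359, 0.0145]
tool_rot: [0.707, 0.0, 0.0, -0.707]
force: [-0.1, -0.4, 1.4]
finger_gap: 0.199
```

```bash
python3 -c "
from h import *
print(sense()['force']);plan(.6208,.136,.014,np.pi/2)"
```

```text
[-0.10688981 -0.43121689  1.43123553]
t 12.9 pos [0.6195 0.1359 0.0145] yaw 90.0 q6 -1.531 gap 0.199
delta [0.0013 0.0005 0.0001] rot [0.0001 0.     0.0003]
```

Emit:
{"fn": "play_rows", "kwargs": {
  "deltas": [
    [0,-0.005,0,0,0,0],
    [0,-0.015,0,0,0,0],
    [0,-0.035,0,0,0,0],
    [0,-0.06,0,0,0,0],
    [0,-0.085,0,0,0,0],
    [0,-0.11,0,0,0,0],
    [0,-0.13,0,0,0,0],
    [0,-0.135,0,0,0,0],
    [0,-0.135,0,0,0,0]
  ]
}}

```text
t: 13.8
tcp_pos: [0.6198, 0.1361, 0.1504]
tool_rot: [-0.707, -0.001, -0.001, 0.707]
force: [-0.1, -0.1, -1.3]
finger_gap: 0.193
```

```bash
python3 snap.py w8;  python3 -c "
from h import *
plan(.4818,-.3224,.15,np.pi/2)"
```

```text
tcp [0.61900909 0.13600842 0.14922922] tcp px [310. 307.] below [312. 229.]
t 13.85 pos [0.619  0.136  0.1492] yaw 90.0 q6 -1.531 gap 0.196
delta [-0.1372 -0.0007 -0.4584] rot [-0.      0.     -0.0003]
```

View pics/w8.png

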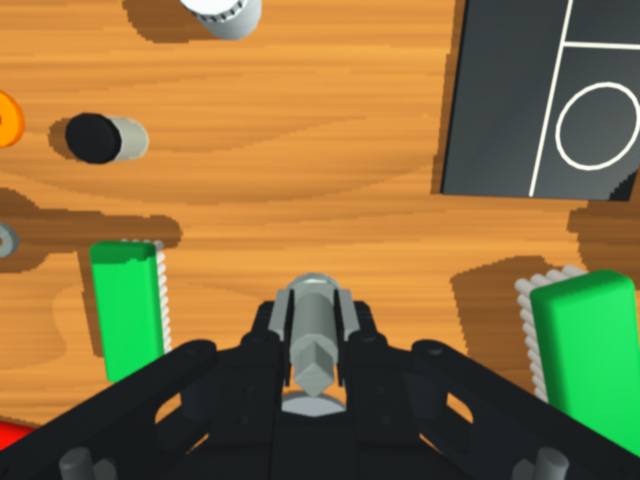

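The stud is held upright, and the tip and flange line up at column 314. Next I'll carry it to the saucer.

Emit:
{"fn": "play_rows", "kwargs": {
  "deltas": [
    [-0.005,0,-0.015,0,0,0],
    [-0.012,0,-0.04,0,0,0],
    [-0.024,0,-0.08,0,0,0],
    [-0.036,0,-0.12,0,0,0],
    [-0.048,0,-0.16,0,0,0],
    [-0.06,0,-0.2,0,0,0],
    [-0.072,0,-0.24,0,0,0],
    [-0.084,0,-0.28,0,0,0],
    [-0.096,0,-0.32,0,0,0],
    [-0.108,0,-0.36,0,0,0],
    [-0.12,0,-0.4,0,0,0],
    [-0.13,0,-0.43,0,0,0]
  ]
}}

```text
t: 15.05
tcp_pos: [0.487, -0.2966, 0.148]
tool_rot: [-0.707, 0.001, 0.0, 0.707]
force: [1.2, -0.4, -1.2]
finger_gap: 0.195
```

```bash
python3 -c "
from h import *
plan(.4818,-.3224,.05,np.pi/2)"
```

```text
t 15.05 pos [ 0.487  -0.2966  0.148 ] yaw 89.89 q6 -2.311 gap 0.195
delta [-0.005   0.098  -0.0259] rot [-0.0009 -0.0018 -0.0021]
```

Emit:
{"fn": "play_rows", "kwargs": {
  "deltas": [
    [-0.004,0,-0.015,0,0,0],
    [-0.0075,0,-0.025,0,0,0],
    [-0.0075,0.02,-0.028,0,0,0],
    [-0.0075,0.045,-0.028,0,0,0],
    [-0.0075,0.07,-0.028,0,0,0],
    [-0.0075,0.085,-0.028,0,0,0],
    [-0.0075,0.09,-0.028,0,0,0],
    [-0.0075,0.09,-0.028,0,0,0],
    [-0.0075,0.09,-0.028,0,0,0]
  ]
}}

```text
t: 15.95
tcp_pos: [0.4824, -0.3218, 0.0599]
tool_rot: [0.707, 0.0, -0.0, -0.707]
force: [0.5, -0.3, -1.2]
finger_gap: 0.199
```

```bash
python3 snap.py w9; python3 -c "
from h import *
plan(.4814,-.3223,.0285,np.pi/2)"
```

```text
tcp [ 0.48254424 -0.32213589  0.06020966] tcp px [309. 310.] below [310. 269.]
t 16.0 pos [ 0.4825 -0.3221  0.0602] yaw 90.04 q6 -2.353 gap 0.197
delta [-0.0012  0.0317 -0.0001] rot [0.0012 0.0006 0.0012]
```

View pics/w9.png

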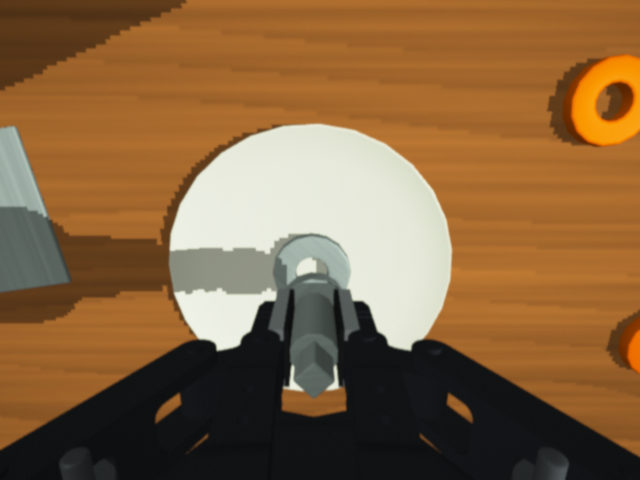

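Pads and held parts centre on column 314, while the model puts the TCP at 310. So the wrist calibration is biased by about 2 mm in y. The washer was let go at TCP y = -0.323 and the stud is also centred in the jaws, so I'll aim for y = -0.323.

Emit:
{"fn": "play_rows", "kwargs": {
  "deltas": [
    [-0.001,0.008,-0.0009,0,0,0],
    [-0.001,0.016,-0.0009,0,0,0],
    [-0.001,0.023,-0.0009,0,0,0],
    [-0.001,0.027,-0.0009,0,0,0],
    [-0.001,0.029,-0.0009,0,0,0],
    [-0.001,0.03,-0.0009,0,0,0],
    [-0.001,0.03,-0.0009,0,0,0]
  ]
}}

```text
t: 16.7
tcp_pos: [0.4809, -0.3229, 0.0292]
tool_rot: [-0.707, 0.0, 0.0, 0.707]
force: [0.3, 0.9, -1.8]
finger_gap: 0.194
```

```bash
python3 snap.py w10; python3 -c "
from h import *
print(sense()['force']);plan(.4816,-.323,.0285,np.pi/2)"
```

```text
tcp [ 0.48096523 -0.32298557  0.02937185] tcp px [310. 310.] below [310. 290.]
[-1.06300916  0.35142693 -1.43381828]
t 16.75 pos [ 0.481  -0.323   0.0294] yaw 90.0 q6 -2.355 gap 0.197
delta [ 0.0006  0.0009 -0.    ] rot [0.0001 0.     0.0001]
```

View pics/w10.png

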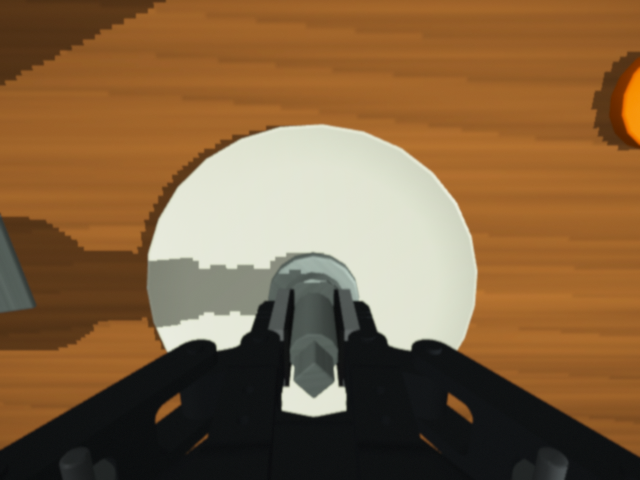

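The washer spans columns 270–358, centre 314, and the stud is at column 314, so they line up.

Emit:
{"fn": "play_rows", "kwargs": {
  "deltas": [
    [0.0003,0.0006,0,0,0,0],
    [0.0005,0.0012,0,0,0,0],
    [0.0005,0.0012,0,0,0,0]
  ]
}}

```text
t: 17.05
tcp_pos: [0.4815, -0.3231, 0.0285]
tool_rot: [0.707, 0.0, 0.0, -0.707]
force: [0.1, -0.6, 0.8]
finger_gap: 0.199
```

Emit:
{"fn": "play_rows", "kwargs": {
  "deltas": [
    [0,0.0005,0,0,0,0],
    [0,0.0005,0,0,0,0]
  ]
}}

```text
t: 17.25
tcp_pos: [0.4815, -0.3231, 0.0285]
tool_rot: [0.707, 0.0, 0.0, -0.707]
force: [-1.1, 0.2, 4.8]
finger_gap: 0.196
```

In contact. Release and rise straight up.

Emit:
{"fn": "play_rows", "kwargs": {
  "deltas": [
    [0,-0.0003,0,0,0,0],
    [0,-0.0005,0,0,0,0],
    [0,-0.0005,0,0,0,0],
    [0,-0.0005,0,0,0,0]
  ],
  "gripper": 0.045
}}

```text
t: 17.65
tcp_pos: [0.4814, -0.3229, 0.028]
tool_rot: [-0.707, 0.0, 0.0, 0.707]
force: [0.2, 0.1, -0.0]
finger_gap: 0.53
```

Emit:
{"fn": "play_rows", "kwargs": {
  "deltas": [
    [0,-0.005,0,0,0,0],
    [0,-0.015,0,0,0,0],
    [0,-0.035,0,0,0,0],
    [0,-0.065,0,0,0,0],
    [0,-0.1,0,0,0,0],
    [0,-0.13,0,0,0,0],
    [0,-0.13,0,0,0,0],
    [0,-0.13,0,0,0,0]
  ]
}}

```text
t: 18.45
tcp_pos: [0.4817, -0.3231, 0.1595]
tool_rot: [0.708, 0.001, 0.001, -0.707]
force: [-0.7, -0.1, -0.7]
finger_gap: 0.528
```

```bash
python3 snap.py w11;  python3 -c "
from h import *
plan(.4558,.076,.15,np.pi/2)
im=cv2.imread('pics/w11.png');cv2.imwrite('pics/w11c.png',cv2.resize(im[120:320,200:440],(720,600)))"
```

```text
tcp [ 0.48099154 -0.32250008  0.15818276] tcp px [311. 307.] below [313. 227.]
t 18.5 pos [ 0.481  -0.3225  0.1582] yaw 90.0 q6 -2.354 gap 0.53
delta [-0.0252  0.0083  0.3985] rot [-0.0003 -0.     -0.0003]
```

View pics/w11c.png

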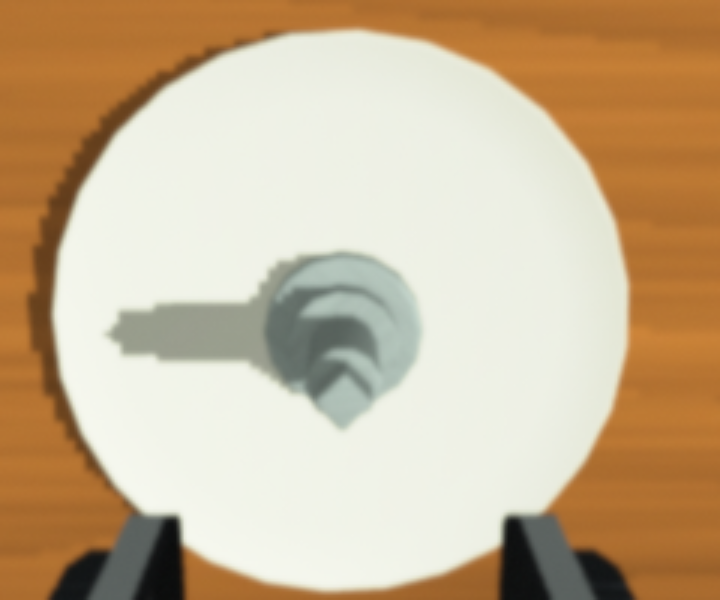

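Drive kit done: the washer centre is at (342,331) in the crop and the stud's axis is at column 342, upright. The canister is next.

Emit:
{"fn": "play_rows", "kwargs": {
  "deltas": [
    [-0.001,0,0.025,0,0,0],
    [-0.004,0,0.07,0,0,0],
    [-0.007,0,0.12,0,0,0],
    [-0.01,0,0.17,0,0,0],
    [-0.013,0,0.22,0,0,0],
    [-0.016,0,0.27,0,0,0],
    [-0.019,0,0.32,0,0,0],
    [-0.023,0,0.365,0,0,0],
    [-0.025,0,0.39,0,0,0],
    [-0.025,0,0.3985,0,0,0],
    [-0.025,0,0.3985,0,0,0],
    [-0.025,0,0.3985,0,0,0]
  ],
  "gripper": 0.064
}}

```text
t: 19.7
tcp_pos: [0.4565, 0.0748, 0.1576]
tool_rot: [0.707, -0.0, -0.0, -0.707]
force: [0.7, -0.8, 0.1]
finger_gap: 0.752
```

```bash
python3 snap.py w12;  python3 -c "
from h import *
plan(.4558,.076,.015,np.pi/2)"
```

```text
tcp [0.45658242 0.07449213 0.15771052] tcp px [309. 310.] below [311. 229.]
t 19.75 pos [0.4566 0.0745 0.1577] yaw 89.93 q6 -1.65 gap 0.75
delta [-0.0007  0.1427  0.0016] rot [ 0.0003 -0.0012 -0.0006]
```

View pics/w12.png

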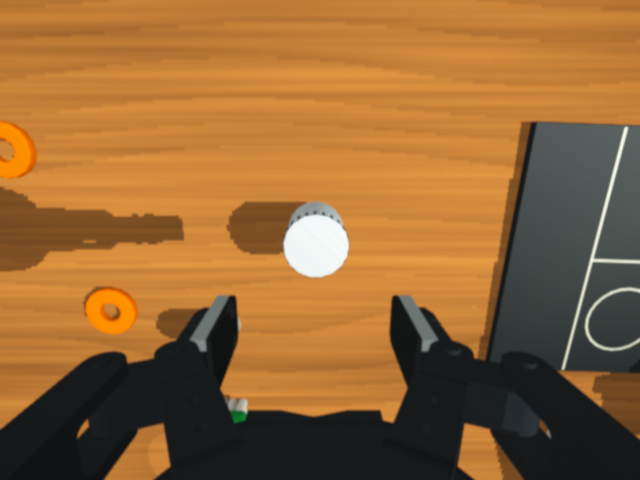

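```bash
python3 ring.py w12 280 205 352 280 .058 40 200; python3 -c "
from h import *
m=dict(np.load('pics/w12.npz'));print(pt(m,316,245,.058))
for n in('w12','w6'):
  m=dict(np.load(f'pics/{n}.npz'))
  L={'w12':[(534,122),(488,362),(627,127),(564,370)],'w6':[(435,195),(606,202),(516,197),(552,0)]}[n]
  print(n,[pt(m,*q,.008)[:2].round(4) for q in L])"
```

```text
circle 457.2104797363281 78.22856903076172 22.88903045654297 ellipse [457.1  77.9] [44.4 44.8]
[0.4561961 0.0780698 0.058    ]
w12 [array([0.3724, 0.2457]), array([0.5841, 0.2385]), array([0.3761, 0.318 ]), array([0.5928, 0.3109])]
w6 [array([0.5902, 0.2402]), array([0.5961, 0.3899]), array([0.5918, 0.3107]), array([0.4425, 0.3148])]
```

Emit:
{"fn": "play_rows", "kwargs": {
  "deltas": [
    [0.0004,0.03,0.0025,0,0.001,0],
    [0.0004,0.065,0.0025,0,0.001,0],
    [0.0004,0.095,0.0025,0,0.001,0],
    [0.0004,0.12,0.0025,0,0.001,0],
    [0.0004,0.135,0.0025,0,0.001,0],
    [0.0004,0.142,0.0025,0,0.001,0],
    [0.0004,0.145,0.0025,0,0.001,0],
    [0.0004,0.145,0.0025,0,0.001,0]
  ]
}}

```text
t: 20.55
tcp_pos: [0.4572, 0.0775, 0.0132]
tool_rot: [0.707, -0.001, 0.001, -0.707]
force: [-0.0, -0.9, -0.4]
finger_gap: 0.751
```

```bash
python3 snap.py w13
```

```text
tcp [0.45731235 0.07761637 0.01356958] tcp px [310. 310.] below [310. 305.]
```

View pics/w13.png

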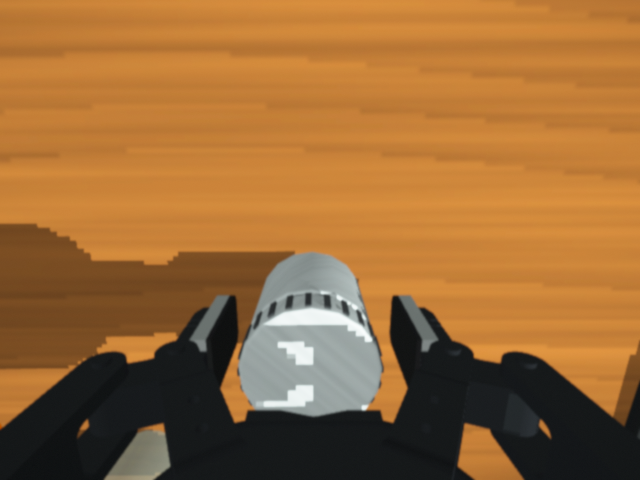

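The canister is between the pads, centred at column 311 against a pad middle of 313.

Emit:
{"fn": "play_rows", "kwargs": {
  "deltas": [
    [0,0,-0.001,0,0,0],
    [0,0,-0.001,0,0,0]
  ]
}}

```text
t: 20.8
tcp_pos: [0.4573, 0.077, 0.0138]
tool_rot: [0.707, 0.0, 0.001, -0.707]
force: [-1.4, -0.4, -0.1]
finger_gap: 0.745
```

Emit:
{"fn": "play_rows", "kwargs": {
  "deltas": [
    [0,0,0,0,0,0],
    [0,0,0,0,0,0],
    [0,0,0,0,0,0],
    [0,0,0,0,0,0],
    [0,0,0,0,0,0]
  ],
  "gripper": 0.038,
  "force": 35
}}

```text
t: 21.3
tcp_pos: [0.4571, 0.0771, 0.0138]
tool_rot: [0.707, 0.0, 0.001, -0.707]
force: [-0.5, 0.2, 5.9]
finger_gap: 0.528
```

Emit:
{"fn": "play_rows", "kwargs": {
  "deltas": [
    [0,-0.005,0,0,0,0],
    [0,-0.015,0,0,0,0],
    [0,-0.035,0,0,0,0],
    [0,-0.06,0,0,0,0],
    [0,-0.085,0,0,0,0],
    [0,-0.11,0,0,0,0],
    [0,-0.13,0,0,0,0],
    [0,-0.135,0,0,0,0],
    [0,-0.135,0,0,0,0]
  ]
}}

```text
t: 22.2
tcp_pos: [0.4571, 0.0771, 0.149]
tool_rot: [0.707, 0.0, 0.001, -0.707]
force: [-0.7, -0.5, -0.8]
finger_gap: 0.524
```

```bash
python3 snap.py w14;python3 -c "
from h import *
plan(.53,.30,.15,np.pi/2)"
```

```text
tcp [0.45644341 0.07714612 0.14811966] tcp px [310. 307.] below [312. 230.]
t 22.25 pos [0.4564 0.0771 0.1481] yaw 89.95 q6 -1.645 gap 0.527
delta [ 0.0733 -0.0019  0.2229] rot [-0.     -0.0009  0.    ]
```

View pics/w14.png

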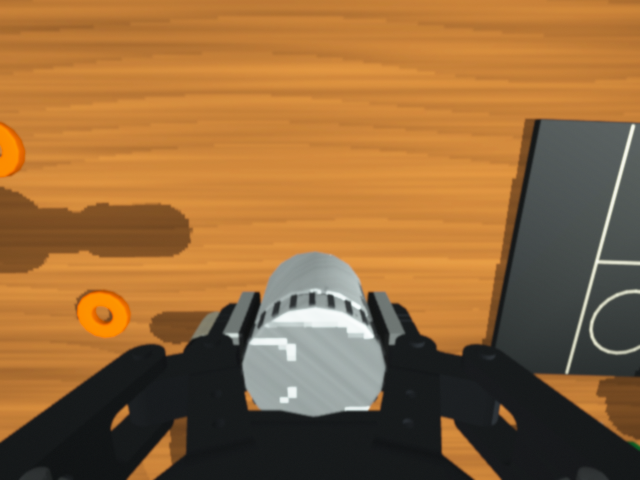

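The canister is held, centred at column 314. I'll move so the board is in view.

Emit:
{"fn": "play_rows", "kwargs": {
  "deltas": [
    [0.01,0,0.02,0,0,0],
    [0.025,0,0.055,0,0,0],
    [0.042,-0.005,0.095,0,0,0],
    [0.06,-0.01,0.135,0,0,0],
    [0.078,-0.012,0.175,0,0,0],
    [0.095,-0.012,0.215,0,0,0],
    [0.112,-0.012,0.25,0,0,0],
    [0.12,-0.012,0.268,0,0,0],
    [0.124,-0.012,0.273,0,0,0],
    [0.124,-0.012,0.273,0,0,0],
    [0.124,-0.012,0.273,0,0,0]
  ]
}}

```text
t: 23.35
tcp_pos: [0.58, 0.3485, 0.1588]
tool_rot: [0.708, -0.002, -0.001, -0.706]
force: [0.0, -0.2, -1.0]
finger_gap: 0.532
```

```bash
python3 snap.py w15
```

```text
tcp [0.58011701 0.34838286 0.15923923] tcp px [310. 310.] below [312. 229.]
```

View pics/w15.png

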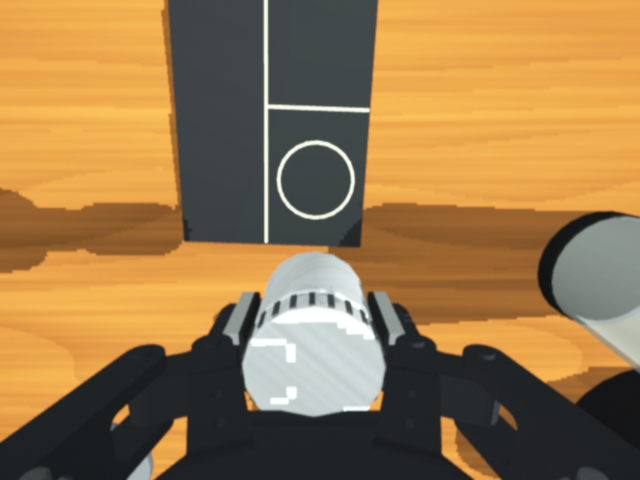

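The board is clear: circle centre near (315,180), +x corners at (185,241) and (361,246), and the divider line at column 265. The kettle at the right stays clear as I go towards -x.

```bash
cat > board.py <<'E'
from h import *
from scipy.optimize import least_squares
m=dict(np.load("pics/w15.npz"));im=cv2.imread("pics/w15.png");h=cv2.cvtColor(im,cv2.COLOR_BGR2HSV);r,c=np.indices(h.shape[:2])
w=(h[:,:,1]<60)&(h[:,:,2]>150)
k=w&(r>135)&(r<222)&(c>272)&(c<358)
v,u=np.nonzero(k);W=np.array([pt(m,a,b,.008)[:2] for a,b in zip(u,v)])
f=least_squares(lambda p:np.hypot(*(W-p[:2]).T)-p[2],[*W.mean(0),.03],loss="soft_l1",f_scale=.001);print("circle",f.x.round(4))
def line(k,ax):
    v,u=np.nonzero(k);W=np.array([pt(m,a,b,.008)[:2] for a,b in zip(u,v)]);x0,y0,a,b=0,0,0,0
    l=cv2.fitLine((W*1000).astype(np.float32),cv2.DIST_HUBER,0,.01,.01).ravel();print(ax,l[2:].round(1),"ang",np.degrees(np.arctan2(l[1],l[0])).round(2)%180)
line(w&(r<240)&(c>255)&(c<275)&(abs(r-106)>8),"long line");line(w&(abs(r-107)<8)&(c>275)&(c<365),"cross line")
print([pt(m,*q,.008)[:2].round(4) for q in [(185,241),(361,246)]])
plan(.5,.35,.05,np.pi/2)
E
python3 board.py
```

```text
circle [0.5402 0.3513 0.0299]
long line [491.9 313. ] ang 177.7
cross line [485.3 355.1] ang 88.04
[array([0.5906, 0.2411]), array([0.5952, 0.39  ])]
t 23.4 pos [0.5801 0.3484 0.1592] yaw 89.88 q6 -1.192 gap 0.528
delta [-0.0798  0.1094  0.0016] rot [ 0.0014 -0.0021 -0.0026]
```

Emit:
{"fn": "play_rows", "kwargs": {
  "deltas": [
    [-0.015,0,0,0,0,0],
    [-0.035,0.01,-0.0005,0,0,0],
    [-0.04,0.035,-0.0005,0,0,0],
    [-0.04,0.065,-0.0005,0,0,0],
    [-0.04,0.095,-0.0005,0,0,0],
    [-0.04,0.115,-0.0005,0,0,0],
    [-0.04,0.12,-0.0005,0,0,0],
    [-0.04,0.12,-0.0005,0,0,0],
    [-0.04,0.12,-0.0005,0,0,0]
  ]
}}

```text
t: 24.3
tcp_pos: [0.5419, 0.3494, 0.0414]
tool_rot: [-0.707, -0.0, -0.001, 0.707]
force: [0.4, -0.2, -0.6]
finger_gap: 0.53
```

```bash
python3 snap.py w16;python3 -c "
from h import *
plan(.5403,.3493,.0218,np.pi/2)"
```

```text
tcp [0.54211509 0.34959281 0.04166362] tcp px [311. 310.] below [311. 281.]
t 24.35 pos [0.5421 0.3496 0.0417] yaw 89.91 q6 -1.169 gap 0.529
delta [-0.0019  0.0199 -0.0003] rot [-0.001  -0.0015  0.0025]
```

View pics/w16.png

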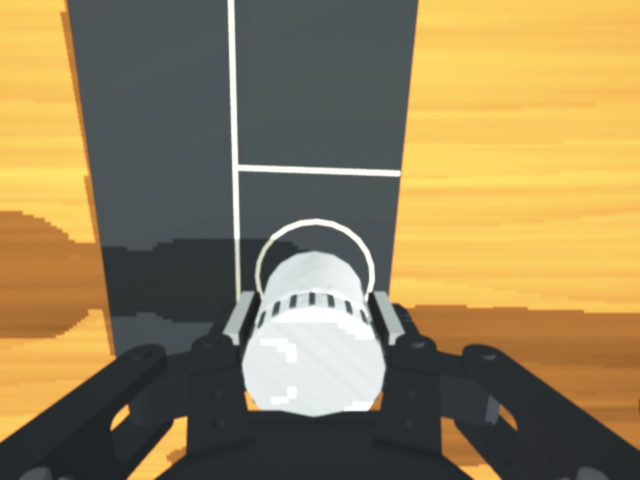

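The circle spans columns 257–374, centre 315.5, and the canister is at 314, so they are aligned.

Emit:
{"fn": "play_rows", "kwargs": {
  "deltas": [
    [-0.001,0.004,0,0,0,0],
    [-0.0018,0.009,0,0,0,0],
    [-0.0018,0.014,0,0,0,0],
    [-0.0018,0.017,0,0,0,0],
    [-0.0018,0.0185,0,0,0,0],
    [-0.0018,0.019,0,0,0,0],
    [-0.0018,0.019,0,0,0,0]
  ]
}}

```text
t: 25.05
tcp_pos: [0.5388, 0.3494, 0.0218]
tool_rot: [0.707, -0.001, -0.0, -0.707]
force: [-1.9, -0.6, 4.2]
finger_gap: 0.526
```

Emit:
{"fn": "play_rows", "kwargs": {
  "deltas": [
    [0,0.0005,0,0,0,0],
    [0,0.001,0,0,0,0],
    [0,0.001,0,0,0,0]
  ]
}}

```text
t: 25.35
tcp_pos: [0.5388, 0.3494, 0.0218]
tool_rot: [0.707, -0.001, 0.0, -0.707]
force: [-2.9, -2.5, 9.8]
finger_gap: 0.529
```

Emit:
{"fn": "play_rows", "kwargs": {
  "deltas": [
    [0,-0.001,0,0,0,0],
    [0,-0.001,0,0,0,0],
    [0,-0.001,0,0,0,0],
    [0,-0.001,0,0,0,0]
  ],
  "gripper": 0.06
}}

```text
t: 25.75
tcp_pos: [0.5392, 0.3494, 0.0207]
tool_rot: [0.707, -0.001, 0.0, -0.707]
force: [-1.4, -0.9, 0.8]
finger_gap: 0.705
```

Emit:
{"fn": "play_rows", "kwargs": {
  "deltas": [
    [0,-0.005,0,0,0,0],
    [0,-0.015,0,0,0,0],
    [0,-0.035,0,0,0,0],
    [0,-0.065,0,0,0,0],
    [0,-0.1,0,0,0,0],
    [0,-0.13,0,0,0,0],
    [0,-0.13,0,0,0,0],
    [0,-0.13,0,0,0,0]
  ]
}}

```text
t: 26.55
tcp_pos: [0.5396, 0.3497, 0.1526]
tool_rot: [-0.707, -0.0, -0.001, 0.707]
force: [-0.8, 0.4, -0.4]
finger_gap: 0.704
```

```bash
python3 snap.py w17;python3 -c "
from h import *
plan(.627,-.126,.15,np.pi/2)"
```

```text
tcp [0.5387362  0.34927676 0.15113553] tcp px [309. 306.] below [311. 228.]
t 26.6 pos [0.5387 0.3493 0.1511] yaw 89.94 q6 -1.168 gap 0.705
delta [ 0.0887  0.0012 -0.4752] rot [ 0.0002 -0.001  -0.0005]
```

View pics/w17.png

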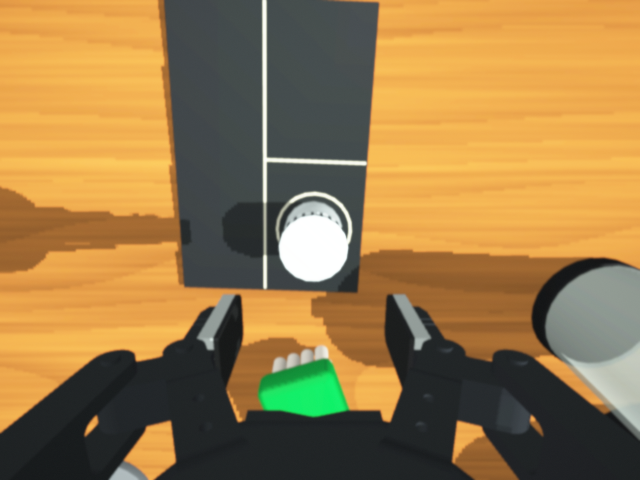

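The canister stands inside the circle, with the ring visible all round its foot at about (314,225). Next is the narrow washer.

Emit:
{"fn": "play_rows", "kwargs": {
  "deltas": [
    [0.005,0,-0.03,0,0,0],
    [0.014,0,-0.075,0,0,0],
    [0.023,0,-0.12,0,0,0],
    [0.032,0,-0.165,0,0,0],
    [0.041,0,-0.21,0,0,0],
    [0.05,0,-0.255,0,0,0],
    [0.059,0,-0.3,0,0,0],
    [0.068,0,-0.345,0,0,0],
    [0.076,0,-0.39,0,0,0],
    [0.084,0.01,-0.435,0,0,0],
    [0.088,0.03,-0.465,0,0,0],
    [0.088,0.045,-0.474,0,0,0]
  ],
  "gripper": 0.042
}}

```text
t: 27.8
tcp_pos: [0.6262, -0.1282, 0.1036]
tool_rot: [-0.707, 0.002, -0.001, 0.707]
force: [0.7, 0.4, -0.1]
finger_gap: 0.487
```

Emit:
{"fn": "play_rows", "kwargs": {
  "deltas": [
    [0,0.005,0,0,0,0],
    [0,0.005,0,0,0,0],
    [0,0.005,0,0,0,0]
  ]
}}

```text
t: 28.1
tcp_pos: [0.6265, -0.1226, 0.101]
tool_rot: [-0.707, 0.0, 0.001, 0.707]
force: [0.4, -0.8, 0.9]
finger_gap: 0.493
```

```bash
python3 snap.py w18;python3 -c "
from h import *
plan(.627,-.126,.0,np.pi/2)"
```

```text
tcp [ 0.62692895 -0.12278258  0.10159681] tcp px [310. 311.] below [311. 249.]
t 28.15 pos [ 0.6269 -0.1228  0.1016] yaw 90.07 q6 -1.94 gap 0.491
delta [ 0.      0.1016 -0.0032] rot [-0.0002  0.0012  0.0003]
```

View pics/w18.png

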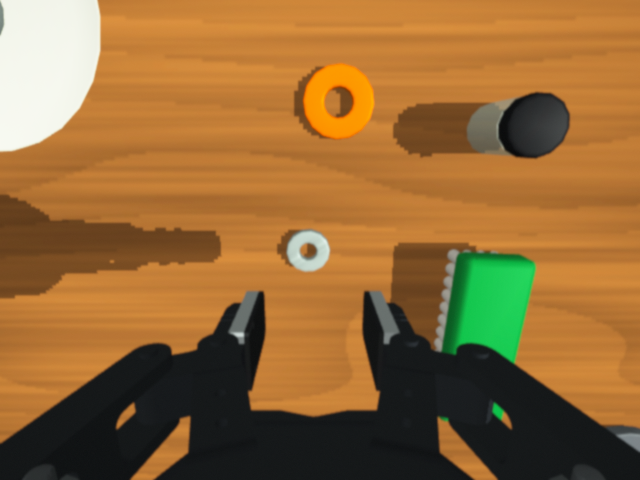

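The narrow washer is at (308,250), clear of the brush at (490,310) and the orange ring at (339,102).

```bash
python3 ring.py w18 284 225 334 275 .008
```

```text
circle 628.1070556640625 -125.09284973144531 14.830395698547363 ellipse [ 628.1 -125.1] [28.7 29.1]
```

Emit:
{"fn": "play_rows", "kwargs": {
  "deltas": [
    [0.0011,0.02,-0.0042,0,-0.001,0],
    [0.0011,0.045,-0.0042,0,-0.001,0],
    [0.0011,0.065,-0.0042,0,-0.001,0],
    [0.0011,0.08,-0.0042,0,-0.001,0],
    [0.0011,0.089,-0.0042,0,-0.001,0],
    [0.0011,0.094,-0.0042,0,-0.001,0],
    [0.0011,0.096,-0.0042,0,-0.001,0],
    [0.0011,0.096,-0.0042,0,-0.001,0]
  ]
}}

```text
t: 28.95
tcp_pos: [0.6283, -0.1288, 0.0056]
tool_rot: [0.707, 0.0, 0.0, -0.707]
force: [-0.2, -0.4, 0.2]
finger_gap: 0.493
```

```bash
python3 snap.py w19;python3 -c "
from h import *
plan(.628,-.127,.0,np.pi/2);print(sense()['force'])"
```

```text
tcp [ 0.62839926 -0.12895914  0.00578539] tcp px [310. 310.] below [310. 312.]
t 29.0 pos [ 0.6284 -0.129   0.0058] yaw 90.0 q6 -1.947 gap 0.495
delta [-0.0004  0.0058  0.002 ] rot [0.0005 0.     0.0012]
[ 0.6542932   0.59298445 -0.05050071]
```

View pics/w19.png

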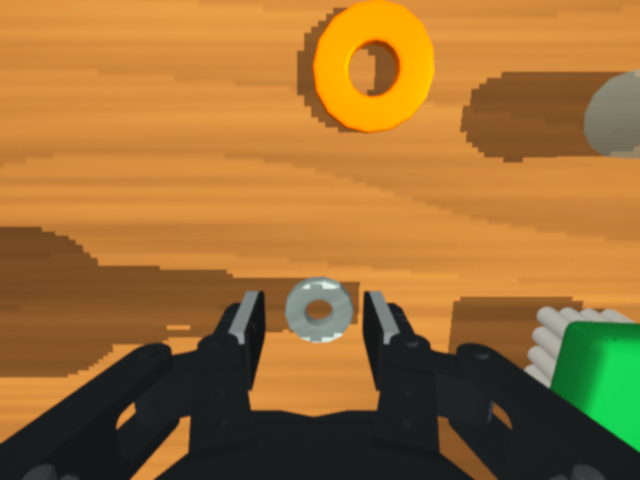

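The washer is at (319,310) and the pad middle at column 314, so I'll shift 2 mm, then go down and close.

Emit:
{"fn": "play_rows", "kwargs": {
  "deltas": [
    [-0.0005,0,0.002,0,0,0],
    [-0.0005,0.002,0.002,0,0,0],
    [-0.0005,0.004,0.002,0,0,0],
    [-0.0005,0.0055,0.002,0,0,0],
    [-0.0005,0.0055,0.002,0,0,0]
  ]
}}

```text
t: 29.5
tcp_pos: [0.6271, -0.1267, -0.0007]
tool_rot: [-0.707, 0.0, 0.0, 0.707]
force: [-0.6, 0.5, 0.3]
finger_gap: 0.49
```

Emit:
{"fn": "play_rows", "kwargs": {
  "deltas": [
    [0,0,0,0,0,0],
    [0,0,0,0,0,0],
    [0,0,0,0,0,0],
    [0,0,0,0,0,0],
    [0,0,0,0,0,0]
  ],
  "gripper": 0.022,
  "force": 40
}}

```text
t: 30.0
tcp_pos: [0.6277, -0.127, -0.0]
tool_rot: [0.707, 0.0, 0.0, -0.707]
force: [0.4, -0.0, 3.7]
finger_gap: 0.325
```

Emit:
{"fn": "play_rows", "kwargs": {
  "deltas": [
    [0,-0.003,0,0,0,0],
    [0,-0.01,0,0,0,0],
    [0,-0.03,0,0,0,0],
    [0,-0.06,0,0,0,0],
    [0,-0.09,0,0,0,0],
    [0,-0.115,0,0,0,0],
    [0,-0.13,0,0,0,0],
    [0,-0.13,0,0,0,0]
  ]
}}

```text
t: 30.8
tcp_pos: [0.6288, -0.1272, 0.1321]
tool_rot: [0.708, 0.002, 0.002, -0.706]
force: [0.1, -0.5, 0.1]
finger_gap: 0.323
```

```bash
python3 snap.py w20;python3 -c "
from h import *
plan(.45,.355,.13,np.pi/2)"
```

```text
tcp [ 0.62765941 -0.12684849  0.13035094] tcp px [311. 305.] below [312. 234.]
t 30.85 pos [ 0.6277 -0.1268  0.1304] yaw 90.0 q6 -1.944 gap 0.325
delta [-1.777e-01 -2.000e-04  4.819e-01] rot [0.0006 0.     0.0015]
```

View pics/w20.png

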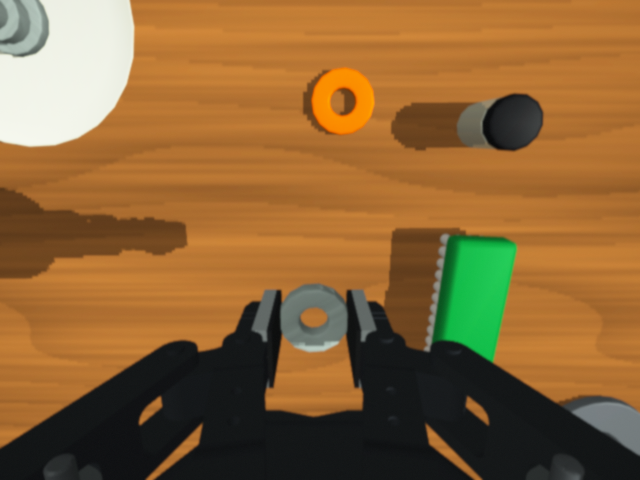

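The washer is held at (314,317). Moving to the plain square field.

Emit:
{"fn": "play_rows", "kwargs": {
  "deltas": [
    [-0.01,0,0.025,0,0,0],
    [-0.027,0,0.065,0,0,0],
    [-0.044,0,0.107,0,0,0],
    [-0.061,0,0.149,0,0,0],
    [-0.078,0,0.191,0,0,0],
    [-0.095,0,0.233,0,0,0],
    [-0.112,0,0.275,0,0,0],
    [-0.129,0,0.317,0,0,0],
    [-0.146,0,0.359,0,0,0],
    [-0.163,0,0.4,0,0,0],
    [-0.178,0,0.435,0,0,0],
    [-0.188,0,0.46,0,0,0]
  ]
}}

```text
t: 32.05
tcp_pos: [0.4366, 0.3348, 0.1277]
tool_rot: [0.708, -0.001, -0.002, -0.707]
force: [-0.9, -0.2, 0.0]
finger_gap: 0.32
```

Emit:
{"fn": "play_rows", "kwargs": {
  "deltas": [
    [-0.006,0.015,0.012,0,0,0],
    [-0.009,0.035,0.019,0,0,0],
    [-0.009,0.055,0.02,0,0,0],
    [-0.009,0.065,0.02,0,0,0],
    [-0.009,0.065,0.02,0,0,0],
    [-0.009,0.065,0.02,0,0,0]
  ]
}}

```text
t: 32.65
tcp_pos: [0.4304, 0.3525, 0.064]
tool_rot: [0.707, -0.001, -0.0, -0.707]
force: [0.5, -0.4, 0.3]
finger_gap: 0.324
```

```bash
python3 snap.py w21;python3 -c "
from h import *
plan(.43,.3533,.008,np.pi/2)"
```

```text
tcp [0.43091024 0.35282518 0.06466648] tcp px [311. 311.] below [312. 267.]
t 32.7 pos [0.4309 0.3528 0.0647] yaw 89.95 q6 -1.084 gap 0.319
delta [-0.0009  0.0567  0.0005] rot [-0.0001 -0.0009  0.0002]
```

View pics/w21.png

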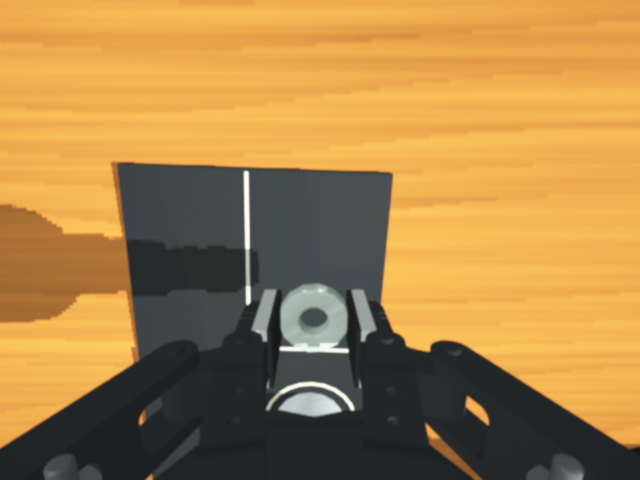

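The field at row 267 spans columns 248–386, with the washer at column 314. That is centred to about 1.5 mm.

Emit:
{"fn": "play_rows", "kwargs": {
  "deltas": [
    [-0.0008,0.012,0.0015,0,0,0],
    [-0.0008,0.028,0.0015,0,0,0],
    [-0.0008,0.041,0.0015,0,0,0],
    [-0.0008,0.049,0.0015,0,0,0],
    [-0.0008,0.053,0.0015,0,0,0],
    [-0.0008,0.055,0.0015,0,0,0],
    [-0.0008,0.0555,0.0015,0,0,0],
    [-0.0008,0.0555,0.0015,0,0,0]
  ]
}}

```text
t: 33.5
tcp_pos: [0.4299, 0.3549, 0.0094]
tool_rot: [-0.707, -0.0, -0.0, 0.707]
force: [-0.6, -0.8, -0.6]
finger_gap: 0.324
```

Emit:
{"fn": "play_rows", "kwargs": {
  "deltas": [
    [0,0.0005,0,0,0,0],
    [0,0.001,0,0,0,0],
    [0,0.001,0,0,0,0]
  ]
}}

```text
t: 33.8
tcp_pos: [0.4297, 0.3548, 0.0083]
tool_rot: [-0.707, -0.0, -0.0, 0.707]
force: [0.1, 0.5, 0.9]
finger_gap: 0.325
```

Emit:
{"fn": "play_rows", "kwargs": {
  "deltas": [
    [0,0.0005,0,0,0,0],
    [0,0.0005,0,0,0,0]
  ]
}}

```text
t: 34.0
tcp_pos: [0.4297, 0.3548, 0.0079]
tool_rot: [-0.707, -0.0, -0.0, 0.707]
force: [-0.5, -0.9, 3.0]
finger_gap: 0.325
```

Emit:
{"fn": "play_rows", "kwargs": {
  "deltas": [
    [0,0,0,0,0,0],
    [0,-0.0005,0,0,0,0],
    [0,-0.0005,0,0,0,0],
    [0,-0.0005,0,0,0,0]
  ],
  "gripper": 0.042
}}

```text
t: 34.4
tcp_pos: [0.4295, 0.3547, 0.008]
tool_rot: [0.707, -0.0, -0.0, -0.707]
force: [-0.4, -0.9, 0.4]
finger_gap: 0.488
```

Emit:
{"fn": "play_rows", "kwargs": {
  "deltas": [
    [0,-0.005,0,0,0,0],
    [0,-0.015,0,0,0,0],
    [0,-0.035,0,0,0,0],
    [0,-0.065,0,0,0,0],
    [0,-0.1,0,0,0,0],
    [0,-0.13,0,0,0,0],
    [0,-0.14,0,0,0,0],
    [0,-0.14,0,0,0,0]
  ]
}}

```text
t: 35.2
tcp_pos: [0.4305, 0.3553, 0.1501]
tool_rot: [-0.706, -0.001, -0.001, 0.708]
force: [-0.6, 0.1, 0.5]
finger_gap: 0.494
```

```bash
python3 snap.py w22;python3 -c "
from h import *
plan(.68,-.011,.15,np.pi/2)"
```

```text
tcp [0.42954023 0.35472047 0.14858363] tcp px [309. 306.] below [311. 229.]
t 35.25 pos [0.4295 0.3547 0.1486] yaw 90.0 q6 -1.081 gap 0.491
delta [ 0.2505 -0.0014 -0.3657] rot [-0.0005 -0.      0.001 ]
```

View pics/w22.png

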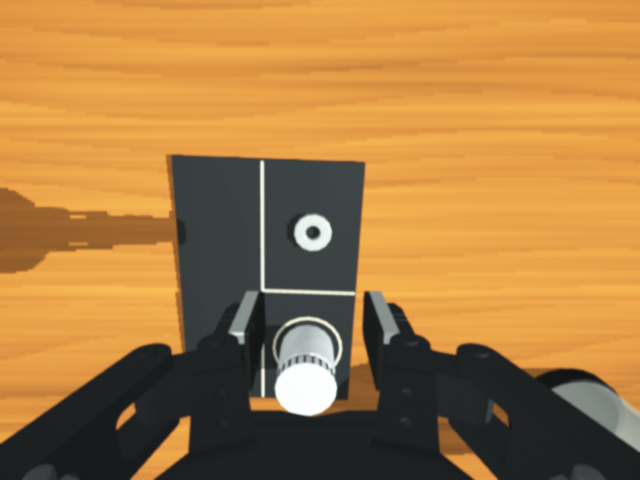

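The narrow washer lies in the middle of the plain field at (313,233). The brush is next.

Emit:
{"fn": "play_rows", "kwargs": {
  "deltas": [
    [0.015,0,-0.02,0,0,0],
    [0.04,-0.005,-0.055,0,0,0],
    [0.068,-0.01,-0.095,0,0,0],
    [0.095,-0.015,-0.135,0,0,0],
    [0.122,-0.02,-0.175,0,0,0],
    [0.15,-0.02,-0.215,0,0,0],
    [0.178,-0.02,-0.255,0,0,0],
    [0.205,-0.02,-0.295,0,0,0],
    [0.232,-0.02,-0.33,0,0,0],
    [0.256,-0.02,-0.355,0,0,0],
    [0.27,-0.02,-0.366,0,0,0],
    [0.27,-0.02,-0.366,0,0,0]
  ],
  "gripper": 0.064
}}

```text
t: 36.45
tcp_pos: [0.7002, -0.0137, 0.1651]
tool_rot: [-0.707, 0.002, -0.0, 0.707]
force: [-1.1, 0.1, 0.7]
finger_gap: 0.746
```

Emit:
{"fn": "play_rows", "kwargs": {
  "deltas": [
    [0,0,0,0,0,0],
    [0,0,0,0,0,0]
  ]
}}

```text
t: 36.65
tcp_pos: [0.6977, -0.0098, 0.1667]
tool_rot: [-0.707, 0.001, 0.002, 0.707]
force: [-0.2, 0.0, -0.0]
finger_gap: 0.749
```

```bash
python3 snap.py w23
```

```text
tcp [ 0.6980409  -0.00974988  0.16727875] tcp px [310. 311.] below [312. 227.]
```

View pics/w23.png

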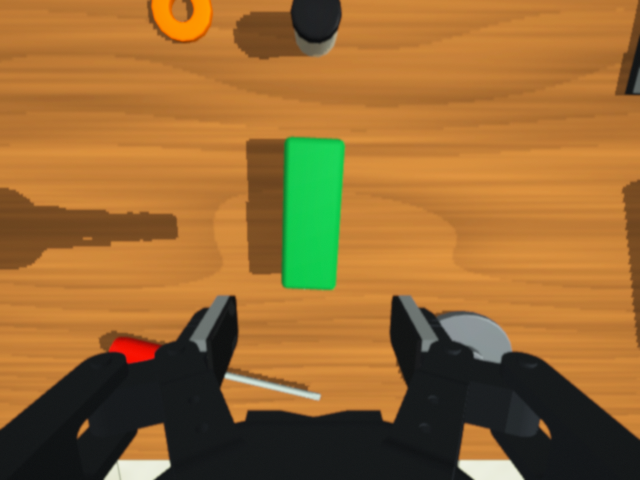

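The whole brush is visible, from (286,138) to (338,289), standing on its bristles.

```bash
python3 - <<'E'
from h import *
m=dict(np.load("pics/w23.npz"));h=cv2.cvtColor(cv2.imread("pics/w23.png"),cv2.COLOR_BGR2HSV)
k=((h[:,:,0]>45)&(h[:,:,0]<80)&(h[:,:,1]>120)).astype(np.uint8)*255;k[300:]=0
cs=max(cv2.findContours(k,cv2.RETR_EXTERNAL,cv2.CHAIN_APPROX_NONE)[0],key=cv2.contourArea)
w=np.array([pt(m,*q[0],.039)[:2]*1000 for q in cs],np.float32)
r=cv2.minAreaRect(w);b=cv2.boxPoints(r);e=b[1]-b[0] if r[1][0]>r[1][1] else b[2]-b[1]
if abs(np.hypot(*(b[1]-b[0]))-max(r[1]))<1:e=b[1]-b[0]
else:e=b[2]-b[1]
print(r,np.degrees(np.arctan2(e[1],e[0])))
plan(.682,-.011,.016,np.radians(88.6))
E
```

```text
((683.4440307617188, -10.117568969726562), (44.0634765625, 117.3007583618164), 87.54142761230469) -2.458573
t 36.7 pos [ 0.698  -0.0097  0.1673] yaw 90.08 q6 -1.746 gap 0.747
delta [-0.0156  0.1513 -0.0013] rot [-0.0007  0.0258 -0.0027]
```

Emit:
{"fn": "play_rows", "kwargs": {
  "deltas": [
    [-0.0145,0.02,-0.0024,0,0.037,0],
    [-0.0145,0.05,-0.0024,0,0.037,0],
    [-0.0145,0.085,-0.0024,0,0.037,0],
    [-0.0145,0.115,-0.0024,0,0.037,0],
    [-0.0145,0.137,-0.0024,0,0.037,0],
    [-0.0145,0.15,-0.0024,0,0.037,0],
    [-0.0145,0.155,-0.0024,0,0.037,0],
    [-0.0145,0.155,-0.0024,0,0.037,0],
    [-0.0145,0.155,-0.0024,0,0.037,0]
  ]
}}

```text
t: 37.6
tcp_pos: [0.686, -0.0136, 0.0145]
tool_rot: [0.707, -0.012, 0.014, -0.707]
force: [0.4, 0.3, 0.3]
finger_gap: 0.746
```

```bash
python3 snap.py w24;python3 -c "
from h import *
plan(.683,-.0121,.012,np.radians(87.9));print(sense()['force'])"
```

```text
tcp [ 0.68618978 -0.01372187  0.01469434] tcp px [310. 310.] below [310. 303.]
t 37.65 pos [ 0.6862 -0.0137  0.0147] yaw 87.89 q6 -1.716 gap 0.753
delta [-0.0033  0.0027  0.0015] rot [ 0.0004 -0.0001  0.0028]
[ 0.1745625   0.24336716 -0.1822072 ]
```

View pics/w24.png

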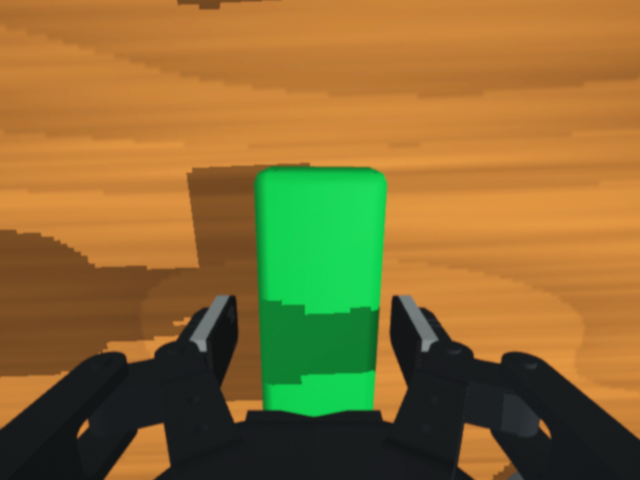

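The brush is straight between the pads, centred at column 320.

Emit:
{"fn": "play_rows", "kwargs": {
  "deltas": [
    [-0.0015,0.001,0.0015,0,0,0],
    [-0.003,0.0027,0.0023,0,0,0],
    [-0.003,0.0027,0.0023,0,0,0]
  ]
}}

```text
t: 37.95
tcp_pos: [0.6818, -0.011, 0.0106]
tool_rot: [-0.707, 0.013, -0.013, 0.707]
force: [-0.0, -0.2, 0.7]
finger_gap: 0.748
```

Emit:
{"fn": "play_rows", "kwargs": {
  "deltas": [
    [0,0,0,0,0,0],
    [0,0,0,0,0,0],
    [0,0,0,0,0,0],
    [0,0,0,0,0,0],
    [0,0,0,0,0,0]
  ],
  "gripper": 0.037,
  "force": 50
}}

```text
t: 38.45
tcp_pos: [0.6826, -0.0114, 0.0107]
tool_rot: [0.707, -0.013, 0.013, -0.707]
force: [-0.5, -0.1, 2.7]
finger_gap: 0.518
```

```bash
python3 -c "
from h import *
plan(.683,-.0121,.012,np.radians(87.9));print(sense()['force'])"
```

```text
t 38.45 pos [ 0.6826 -0.0114  0.0107] yaw 87.88 q6 -1.714 gap 0.518
delta [ 0.0005 -0.0013 -0.0007] rot [ 0.0002 -0.0004  0.0008]
[-0.47848095 -0.05203673  2.74836457]
```

Emit:
{"fn": "play_rows", "kwargs": {
  "deltas": [
    [0,-0.003,0,0,0,0],
    [0,-0.012,0,0,0,0],
    [0,-0.03,0,0,0,0],
    [0,-0.055,0,0,0,0],
    [0,-0.085,0,0,0,0],
    [0,-0.115,0,0,0,0],
    [0,-0.13,0,0,0,0],
    [0,-0.135,0,0,0,0],
    [0,-0.135,0,0,0,0]
  ]
}}

```text
t: 39.35
tcp_pos: [0.6822, -0.0112, 0.1461]
tool_rot: [0.707, -0.013, 0.013, -0.707]
force: [0.4, 0.4, -1.9]
finger_gap: 0.519
```

```bash
python3 snap.py w25
```

```text
tcp [ 0.68148141 -0.01116463  0.14482151] tcp px [310. 307.] below [312. 231.]
```

View pics/w25.png

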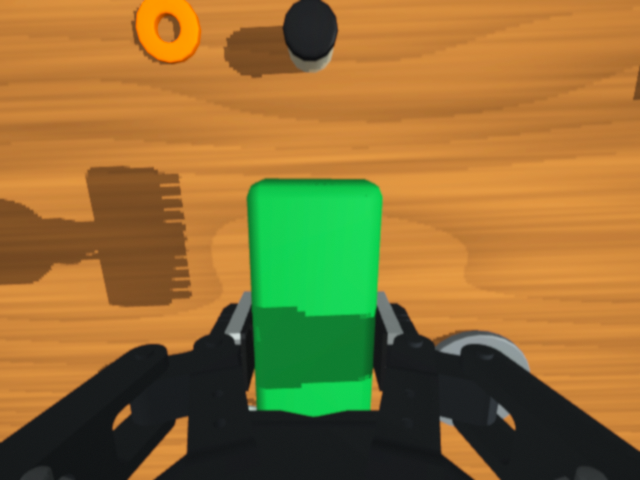

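The brush is held level, with its shadow showing the bristles downward. The target for its centre is (0.482, 0.277).

Emit:
{"fn": "play_rows", "kwargs": {
  "deltas": [
    [-0.012,0,0.015,0,0,0],
    [-0.033,0,0.043,0,0,0],
    [-0.057,0,0.075,0,0,0],
    [-0.081,0,0.107,0,0,0],
    [-0.105,0,0.139,0,0,0],
    [-0.129,0,0.171,0,0,0],
    [-0.153,0,0.203,0,0,0],
    [-0.177,0,0.235,0,0,0],
    [-0.197,0,0.262,0,0,0],
    [-0.208,0,0.276,0,0,0],
    [-0.2105,0,0.28,0,0,0],
    [-0.2105,0,0.28,0,0,0]
  ]
}}

```text
t: 40.6
tcp_pos: [0.4814, 0.2764, 0.1443]
tool_rot: [0.707, -0.013, 0.012, -0.707]
force: [0.7, 0.5, -0.4]
finger_gap: 0.517
```

Emit:
{"fn": "play_rows", "kwargs": {
  "deltas": [
    [0,0.01,0,0,0,0],
    [0,0.03,0,0,0,0],
    [0,0.055,0,0,0,0],
    [0,0.075,0,0,0,0],
    [0,0.085,0,0,0,0],
    [0,0.085,0,0,0,0]
  ]
}}

```text
t: 41.2
tcp_pos: [0.4817, 0.275, 0.0585]
tool_rot: [0.707, -0.015, 0.012, -0.706]
force: [0.3, 0.6, -0.6]
finger_gap: 0.518
```

```bash
python3 snap.py w26;python3 -c "
from h import *
plan(.4814,.277,.0195,np.radians(87.9));print(sense()['force'])"
```

```text
tcp [0.48233985 0.27550027 0.0596083 ] tcp px [311. 312.] below [312. 271.]
t 41.25 pos [0.4823 0.2755 0.0596] yaw 87.81 q6 -1.215 gap 0.521
delta [-0.0009  0.0401  0.0015] rot [ 0.0006 -0.0016 -0.0014]
[-0.34771413  0.20462421 -0.24750769]
```

View pics/w26.png

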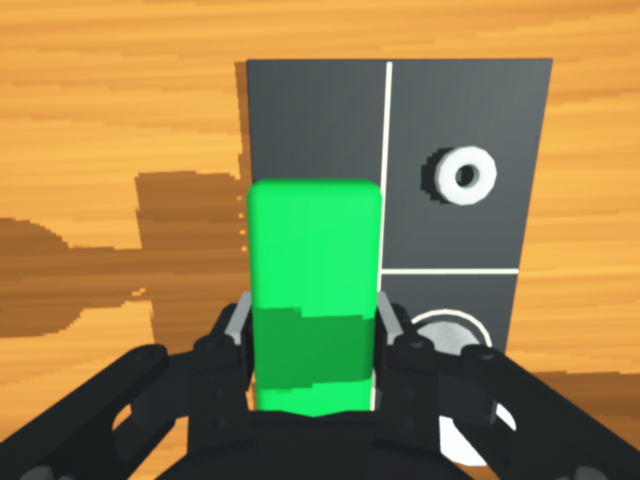

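The long field at row 180 spans columns 253–385 and the brush is centred at 315. I'll shift about 2 mm in +y and lower.

Emit:
{"fn": "play_rows", "kwargs": {
  "deltas": [
    [-0.0009,0.01,0.002,0,0,0],
    [-0.0009,0.02,0.002,0,0,0],
    [-0.0009,0.029,0.002,0,0,0],
    [-0.0009,0.035,0.002,0,0,0],
    [-0.0009,0.038,0.002,0,0,0],
    [-0.0009,0.0385,0.002,0,0,0],
    [-0.0009,0.0385,0.002,0,0,0]
  ]
}}

```text
t: 41.95
tcp_pos: [0.4814, 0.2784, 0.0219]
tool_rot: [-0.707, 0.013, -0.013, 0.707]
force: [0.6, -0.0, -0.7]
finger_gap: 0.519
```

Emit:
{"fn": "play_rows", "kwargs": {
  "deltas": [
    [0,0.0005,0,0,0,0],
    [0,0.001,0,0,0,0],
    [0,0.001,0,0,0,0]
  ]
}}

```text
t: 42.25
tcp_pos: [0.4814, 0.2784, 0.0211]
tool_rot: [-0.707, 0.013, -0.013, 0.707]
force: [0.0, 0.3, -0.8]
finger_gap: 0.517
```

Emit:
{"fn": "play_rows", "kwargs": {
  "deltas": [
    [0,0.0005,0,0,0,0],
    [0,0.001,0,0,0,0],
    [0,0.0015,0,0,0,0],
    [0,0.002,0,0,0,0],
    [0,0.002,0,0,0,0]
  ]
}}

```text
t: 42.75
tcp_pos: [0.4813, 0.2783, 0.0188]
tool_rot: [0.707, -0.013, 0.013, -0.707]
force: [-0.5, -0.1, -0.8]
finger_gap: 0.518
```

Emit:
{"fn": "play_rows", "kwargs": {
  "deltas": [
    [0,0.0005,0,0,0,0],
    [0,0.001,0,0,0,0],
    [0,0.001,0,0,0,0]
  ]
}}

```text
t: 43.05
tcp_pos: [0.4814, 0.2784, 0.0187]
tool_rot: [-0.707, 0.013, -0.013, 0.707]
force: [-1.1, -0.4, 5.8]
finger_gap: 0.513
```

Contact. Release and rise.

Emit:
{"fn": "play_rows", "kwargs": {
  "deltas": [
    [0,-0.0005,0,0,0,0],
    [0,-0.001,0,0,0,0],
    [0,-0.001,0,0,0,0],
    [0,-0.001,0,0,0,0]
  ],
  "gripper": 0.06
}}

```text
t: 43.45
tcp_pos: [0.4813, 0.2784, 0.0188]
tool_rot: [0.707, -0.013, 0.013, -0.707]
force: [0.0, 0.3, -0.0]
finger_gap: 0.703
```

Emit:
{"fn": "play_rows", "kwargs": {
  "deltas": [
    [0,-0.005,0,0,0,0],
    [0,-0.015,0,0,0,0],
    [0,-0.035,0,0,0,0],
    [0,-0.065,0,0,0,0],
    [0,-0.1,0,0,0,0],
    [0,-0.14,0,0,0,0],
    [0,-0.17,0,0,0,0],
    [0,-0.19,0,0,0,0],
    [0,-0.19,0,0,0,0]
  ]
}}

```text
t: 44.35
tcp_pos: [0.4833, 0.2791, 0.213]
tool_rot: [-0.706, 0.01, -0.016, 0.708]
force: [-0.0, 0.5, -0.2]
finger_gap: 0.703
```

```bash
python3 snap.py w27; python3 snap.py s27 scene
```

```text
tcp [0.48206574 0.27867174 0.21092678] tcp px [309. 305.] below [311. 212.]
tcp [0.48107473 0.27825735 0.20937398] tcp px [502. 188.] below [471. 281.]
```

View pics/w27.png

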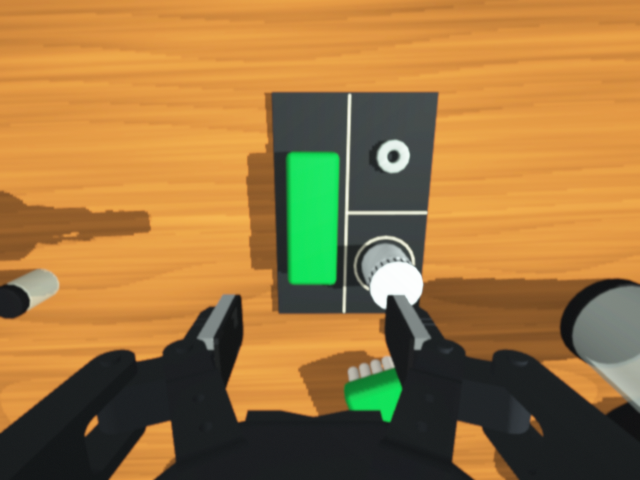

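View pics/s27.png

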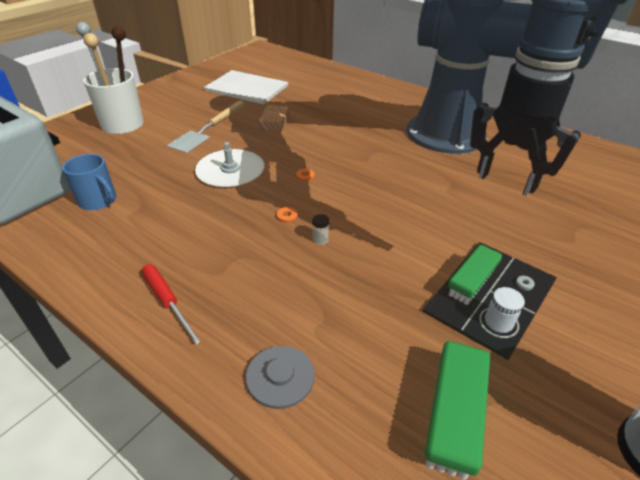

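The wrist view shows the brush in the long field at (313,218), the washer at (393,156) and the canister in its circle. The scene view shows the stud upright on the washer in the saucer at (229,158) and the shaker still at (320,230). The arm is clear.

```bash
python3 -c "
from station import *
print(sense()['t'],sense()['force']);sign_off()"
```

```text
44.45 [-0.0543451  -0.81457739  0.10983922]
the job is handed in; nothing more can be done
```

Both kits are made up and handed in at 44.5 s, well under the 133 s limit.

- **Drive kit:** the wide grey washer lies flat about 1 mm from the saucer's middle. The stud stands upright on it, centred to about 1 mm by eye in the last close view.
- **Jar kit:** the canister stands inside the inlaid circle with the ring visible all round its foot, set about 1.5 mm off the aim point. The narrow washer lies near the middle of the plain field. The 120 mm brush lies bristles down, lengthways, inside the long field.
- **Left alone:** the pepper shaker, the orange washers and the larger brush were not touched. The last pictures show the shaker where it began.

**Check that disagreed:** the wrist camera read y about 2 mm too high near the fingers. I centred parts on the pads' middle in the picture instead. The top and wrist cameras differed by up to 4 mm on the stud, and a close look settled it before gripping.

**Forces:** the highest reading was about 16 N, when the fingertips touched the counter while closing on the wide washer. Contact on setting parts down stayed under 10 N.

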